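# Refit the filter cartridges and strainer cover of a fish-rack water unit

## Task

Shut the red valve lever (swing it all the way towards the robot's side), then lay every white filter cartridge in a V-groove of its own and push it gently under the clear hood until it is fully home against the port plate, and turn the blue strainer cover so that its three holes meet the studs of the pot and lower it fully down, handle up. When all that is in place, swing the valve lever all the way over to open again and let go. Leave the other things on the bench where they are.

Things in the scene. Friction and masses are not known exactly. Their poses are not given: they have to be found in the camera images.
- cart_a: filter cartridge: white octagonal bar with teal end caps and a yellow band, 110 mm long, 40 mm across the flats, 0.14 to 0.28 kg, smooth plastic, both ends alike; origin at its centre, x along its length, z up; lies flat side down on the table (centre at 20 mm), and two to three such cartridges are present (None if absent)
- cart_b: filter cartridge: white octagonal bar with teal end caps and a yellow band, 110 mm long, 40 mm across the flats, 0.14 to 0.28 kg, smooth plastic, both ends alike; origin at its centre, x along its length, z up; lies flat side down on the table (centre at 20 mm), and two to three such cartridges are present (None if absent)
- cart_c: filter cartridge: white octagonal bar with teal end caps and a yellow band, 110 mm long, 40 mm across the flats, 0.14 to 0.28 kg, smooth plastic, both ends alike; origin at its centre, x along its length, z up; lies flat side down on the table (centre at 20 mm), and two to three such cartridges are present (None if absent)
- rack: fixed rack, 210 mm long, 236 wide, origin on the table: three straight 90-degree V-grooves along its x, 75 mm apart (y = +75, 0, -75 mm), open above and at the near (-x) end. Each runs from x = -90 to the port plate at x = +100 mm; bottom of the V at z = 12, edges at z = 30, 18 mm either side. A cartridge lies with flats on both flanks, its top at z = 60; sliding takes 1 to 4 N
- hood_edge (a point): middle of the near edge of the rack's clear teal hood, on its underside, 70 mm above the table (hood top at 76). The hood covers the last 55 mm of all grooves up to the plate (side walls only outside the outer grooves), so a cartridge must be laid in the open part (centre at x = -22 mm in the rack's frame, or less) and slid under; when home 55 mm of it sticks out
- port_plate: grey upright plate closing the far end of all three grooves, the rigid stop for the cartridges; 236 mm wide, 84 high; origin at the foot of its face, x pointing away from the grooves
- lane_left (a point): centre of a cartridge that is fully home in the left (+y) groove (its end touching the port plate), 40 mm above the table; axes as the rack's
- lane_mid (a point): centre of a cartridge that is fully home in the middle groove (its end touching the port plate), 40 mm above the table; axes as the rack's
- lane_right (a point): centre of a cartridge that is fully home in the right (-y) groove (its end touching the port plate), 40 mm above the table; axes as the rack's
- pot: fixed white strainer pot, 130 mm across, flat top at z = 40 mm; origin on the table at its middle. Three steel studs stand on the top at a radius of 45 mm, at 0, 120 and 240 degrees from its x axis; 8 mm thick for 15 mm, then tapering to a blunt tip 24 mm above the top
- cover: loose blue disc, 120 mm across and 10 thick, 0.25 kg, with a black round handle on top (32 mm across, up to 50 mm above the underside). Three through holes, 13 mm wide and 14 mm radially, at a radius of 45 mm, at 0, 120 and 240 degrees from its x axis; any of the three ways round fits. Origin at the middle of its underside, z up. Seated, its underside lies on the pot's top
- valve (a joint): angle of the valve lever: 0 = shut, leaning to the valve block's -x side (towards the robot), 1.2 rad = open, leaning to its +x side; 0.6 is upright. Stops at both ends; stays where it is left; light (about 1 N at the tip)
- valve_tip (a point): centre of the red ball (26 mm) on the valve lever's end, 100 mm from the pivot
- valve_base: fixed grey valve block, 70 x 50 x 25 mm, origin on the table at its middle, x the direction in which the lever opens; the lever's pivot is 22 mm above the origin, along y
- wash_bottle: bystander: white wash bottle with a blue cap, 64 mm across, 170 tall; not to be moved
- feed_jar: bystander: amber jar, 60 mm across, 75 tall; not to be moved
- beaker: bystander: glass beaker, 64 mm across, 80 tall; not to be moved
- dish: bystander: white dish, 90 mm across, 18 tall; not to be moved
- brush: bystander: green-handled brush lying down; not to be moved
- screwdriver: bystander: orange screwdriver lying down; not to be moved
There are look-alikes about, which are no part of the job. Several things have the shape of the cover; the one meant has the colours described above. What is shaped like the cart_a but pink is not meant.

How it is judged:
By the outcome, as a careful person would: the job done as asked, in the order asked, and still so for the second after the job is handed in, with the robot touching nothing.
Of cart_a, cart_b, cart_c only 2 to 3 are there at a start; the rules pass over those that are not, and their reading is None.
At some moment in a run one of cart_a, cart_b, cart_c, cover may be knocked a few centimetres aside while the robot is not near it.
Once in a run the grip may slacken for a moment while it holds something.
It also fails if it takes over 210 s, if anything falls off the work surface, if the arm or the gripper's body presses on something with over 40 N, if the wrist force passes 120 N, or if a joint passes its speed limit or range.

## Robot

A 7-joint arm with a two-finger parallel gripper is mounted at the origin on the work surface. World frame = base frame: x ahead of the robot, y to its left, z up, the work surface at z = 0. Lengths are in m, angles in rad, forces in N, time in s.
With the tool pointing down it reaches from about 0.35 to 0.9 m from the base axis. Payload 7.2 kg.
Tool frame: the origin (TCP) lies between the finger pads; the fingertips stand 17 mm ahead of it and the grasp point (between the pads) lies 2 mm behind it (finger_overhang is the z of the fingertips in the tool frame, in m); z points along the fingers, y is the direction in which the jaws open and shut (so a half turn about z gives the same grasp; the last joint's range is limited). The gripper opens to 88 mm and grips with 3 to 60 N. Pads are 20 mm wide; open, the fingers measure 115 mm over their backs; the gripper's body (75 mm by 178 mm) begins 61 mm behind the grasp point.
Start: joints at [1.264, 0.411, -0.013, 1.596, 0.006, 1.134, -0.082], TCP at [0.148, -0.607, 0.24] pointing down, gripper open.
Joint ranges: [-2.95, 2.95], [-0.29, 1.99], [-1.47, 1.44], [0.14, 2.54], [-1.03, 4.17], [0.13, 1.85], [-2.86, 2.86]. Speed limits (rad/s): [2.39, 2.39, 3.01, 3.01, 3.14, 3.14, 3.14].

## Interface

Orientations are given as a unit quaternion [x, y, z, w].
In Python, from rig import * gives the robot as it stands.
- The arm moves only by the shell command python3 -m crank 'ROWS' [FORCE]. ROWS is a JSON object of lists of equal length, an entry for each row: "gripper": the gripper's target within -1 to 1 (shut at 1, half-way at 0, fully open at -1); "slide": the shift along the tool's x, y, z in mm, a list of three; "roll": the turn about the tool's z in degrees. In form: {"gripper": [gripper, ...], "slide": [[dx, dy, dz], ...], "roll": [roll, ...]}. A call has 1 to 10 rows; each row shifts and turns the pose as measured when the row begins, along the tool's axes as they then stand; what a row does not reach is not made up. A row lasts 1/8 s, in which the tool goes at most 62.5 mm and 10.7 degrees, less where a joint would pass 70% of its speed; a pose out of reach is approached as far as the arm can. A call is refused whole if a number of a shift passes 62.5 or a number of a turn 10.7, either way. A call with a gripper value outside its range is refused whole. The fingers move at their own pace and stop on an object; FORCE is the grip in N (left out, the last holds). Time passes only in rows, so rows that do not move let the fingers close. It gives the time, the measured TCP pose, the force and the opening at its end, in the units of the state.
- sense(): the state, without advancing time (a new reading comes with each control period).
- camera(name): name is "scene" or "top" or "wrist"; returns the picture (480x640x3 uint8, red, green, blue); there is no depth.
- camera_model(name): a dict with "vfov" (degrees; the focal length in pixels is half the picture's height over the tangent of half this angle, whatever the lens; pixels are square), "cx", "cy" (the principal point, pixels), "rvec" (rotation vector, rad) and "tvec" (3), from world to camera coordinates, as OpenCV has them. Camera axes: x right, y down, z forward; pixel columns grow to the right and rows downward; lengths in m; the calibration is good to about 2 mm. A picture is of the moment at which its call begins: read the wrist's pose just before it. camera_model takes no time and is no camera call; for the wrist camera it gives the pose at the moment of the call.
- job_done(): hands the job in, once; it reports no verdict.
Trained networks look in the newest picture that a camera, given by its name, has taken for a name from the list of things; names that differ only in an ending like _2 or _b are one class to them, and where a whole thing is asked for, a point or a joint stands for the part that bears it (a point fixed in the world has none). Each returns a list of dicts, best first, with "conf" (0 to 1); they miss things now and then, are a little off and sometimes report something else, mostly with a low value. They report only what shows in the picture. A call takes as long as a camera call. They do not tell look-alikes from the thing itself.
- trace(target, camera): "mask" (480x640 bool, what is visible of it) and "pixel" ([column, row] in pixels, amid what is visible of it).
The state is a dict: "time_s": time; "joint_pos": joint angles; "dq": joint speeds; "joint_torque": joint torques, N m; "tool_pos": TCP position; "orientation": TCP orientation; "force": force on the tool from outside, world axes, zero at the start; "torque": the same for the moment, N m; "gripper_width": finger opening in m.
Only numpy, scipy, OpenCV 4.12 (cv2) and the standard library are available. Lean on these libraries where they do the work, as an engineer would, in place of code of your own. Each camera call takes 0.05 s, during which the arm holds its last target. There are 200 camera calls.

## Working session

There is one attempt and no reset: what is moved stays moved. The work goes in short steps, Python scripts to look and compute and a shell command to move; the robot and the scene stay as the last step left them, time stands still between calls to the robot, and variables do not carry over. Pictures are saved under pics/ and viewed, about 12 in all and at most 16, crops included, and the job is handed in when it is done.

```bash
ls; mkdir -p pics; python3 - <<'E'
from rig import *
import cv2,numpy as np
for n in ("scene","top"):
    im=camera(n); cv2.imwrite(f"pics/{n}0.png",im[:,:,::-1]); m=camera_model(n); print(n,m)
s=sense(); print(s)
E
```

```text
pics
scene {'vfov': 45.7433993986231, 'cx': 324.0178309670459, 'cy': 250.37793269448062, 'rvec': array([ 2.13884917,  1.45788774, -0.47039722]), 'tvec': array([-0.20803974, -0.31263442,  1.60795386])}
top {'vfov': 43.92025356201262, 'cx': 324.9673960493286, 'cy': 241.4362685593169, 'rvec': array([ 2.1636418 , -2.16285856,  0.13718736]), 'tvec': array([0.0221924 , 0.48863182, 1.40894562])}
{'time_s': 0.1, 'joint_pos': array([ 1.26379175,  0.41180997, -0.01272903,  1.59691413,  0.00557737,
        1.13429322, -0.08218438]), 'dq': array([ 0.00106437, -0.0005769 ,  0.0028196 , -0.00190524, -0.00098433,
       -0.00104749, -0.0009154 ]), 'joint_torque': array([ 3.30765179e-03, -5.89096141e+01,  6.43965974e-01, -2.91711831e+01,
       -5.38525684e-02,  1.43672744e-02,  1.52708839e-05]), 'tool_pos': array([ 0.14772427, -0.60687117,  0.23891817]), 'orientation': array([ 9.92877056e-01,  1.19141385e-01, -1.17604856e-04, -6.84757348e-04]), 'force': array([0.03524029, 0.02658335, 0.18328235]), 'torque': array([ 0.01839111, -0.00930284,  0.03119334]), 'gripper_width': 0.08767871734900598}
```

View pics/top0.png

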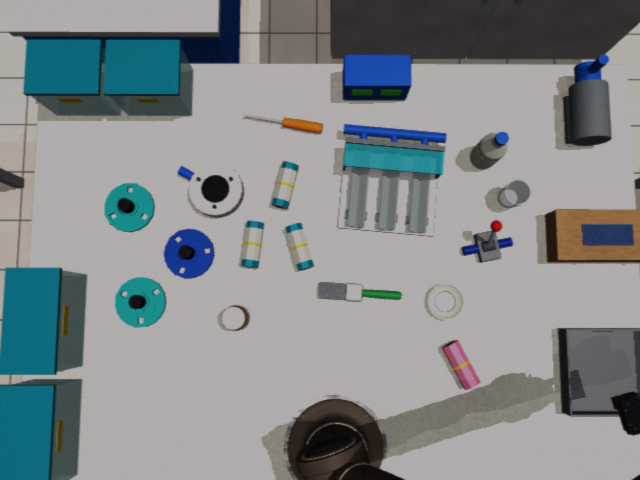

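View pics/scene0.png

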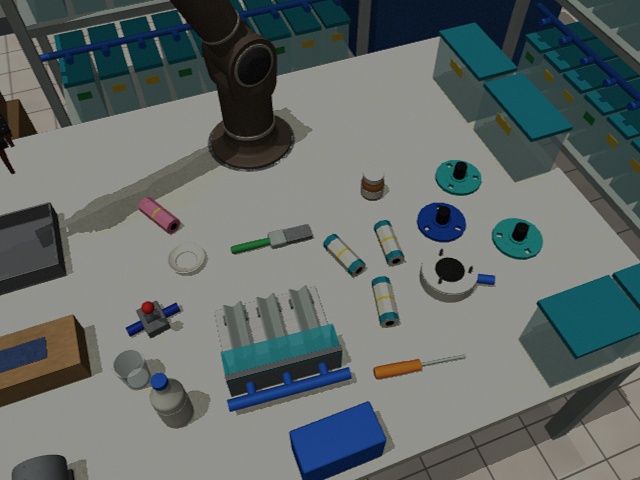

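The top view shows:
- **Cartridges:** white ones at (285,185), (253,244) and (299,246). The pink one at (461,365) is a look-alike.
- **Covers:** three discs. The blue one at (189,253) is the one meant; those at (129,207) and (140,302) are teal.
- **Fixed things:** pot at (215,190), rack at (390,190), valve at (488,245), lever roughly upright with its ball at (496,226).

```bash
cat > h.py <<'E'
from rig import *
import cv2,numpy as np,sys
from scipy.spatial.transform import Rotation as Ro
def K(m):
    f=240/np.tan(np.radians(m["vfov"])/2); return np.array([[f,0,m["cx"]],[0,f,m["cy"]],[0,0,1]])
def proj(P,m): return cv2.projectPoints(np.array(P,float).reshape(-1,3),m["rvec"],m["tvec"],K(m),None)[0].reshape(-1,2)
def plane(px,z,m):
    R=cv2.Rodrigues(m["rvec"])[0]; c=-R.T@m["tvec"]
    p=np.array(px,float).reshape(-1,2); d=np.c_[p,np.ones(len(p))]@np.linalg.inv(K(m)).T@R
    return c+d*((z-c[2])/d[:,2])[:,None]
def tri(pa,ma,pb,mb):
    P=[K(m)@np.c_[cv2.Rodrigues(m["rvec"])[0],m["tvec"]] for m in(ma,mb)]
    X=cv2.triangulatePoints(P[0],P[1],np.array(pa,float).reshape(2,1),np.array(pb,float).reshape(2,1)); return (X[:3]/X[3]).ravel()
def snap(n,name=None):
    m=camera_model(n); im=camera(n)[:,:,::-1].copy()
    if name: cv2.imwrite(f"pics/{name}.png",im)
    return im,m
def yaw(s): # world angle of tool y (jaw axis), deg
    y=Ro.from_quat(s["orientation"]).as_matrix()[:,1]; return np.degrees(np.arctan2(y[1],y[0]))
def go(x,y,z,jaw=None):
    """print the tool-axis shift to TCP target; jaw = world angle of jaw axis (deg, mod 180). Roll first, then slide."""
    s=sense(); R=Ro.from_quat(s["orientation"]); r=0
    if jaw is not None:
        r=-((jaw-yaw(s)+90)%180-90)   # tool z is down: positive roll lowers world yaw
        R=R*Ro.from_euler("z",r,degrees=True)
    d=R.inv().apply(np.array([x,y,z])-s["tool_pos"])*1000
    print("roll %.1f then slide"%r,np.round(d,1),"j7 %.2f"%s["joint_pos"][6],"t %.1f"%s["time_s"])
def st():
    s=sense(); print("t %.2f"%s["time_s"],"tcp",np.round(s["tool_pos"],4),"jaw %.1f"%yaw(s),"F",np.round(s["force"],1),"w %.4f"%s["gripper_width"],"j7 %.2f"%s["joint_pos"][6],"tilt",np.round(Ro.from_quat(s["orientation"]).as_matrix()[:2,2],4))
def ax(mask,z,m):
    v,u=np.nonzero(mask); P=plane(np.c_[u,v],z,m)[:,:2]; c=P.mean(0); w,V=np.linalg.eigh(np.cov((P-c).T))
    a=np.degrees(np.arctan2(V[1,1],V[0,1]))%180; return c,a,np.sqrt(12*w)
E
python3 - <<'E'
from h import *
ims={n:snap(n) for n in("top","scene")}
for t,z in [("cart_a",.025),("cover",.01),("pot",.03),("rack",.03),("port_plate",.08),("hood_edge",.07),("valve_tip",.12),("valve_base",.025),("wash_bottle",.1),("beaker",.05),("dish",.01),("brush",.01),("screwdriver",.01),("feed_jar",.05)]:
  for n in ("top","scene"):
    if n=="scene" and t not in("cart_a","valve_tip","cover","pot","hood_edge"): continue
    for d in trace(t,n)[:5]:
        if d["conf"]<.3: continue
        c,a,l=ax(d["mask"],z,ims[n][1]) if d["mask"].sum()>5 else (0,0,0)
        print(t,n,"%.2f"%d["conf"],np.round(d["pixel"],1),np.round(c,3),np.round(a,1),np.round(l,3))
im=ims["top"][0]
cv2.imwrite("pics/crop1.png",cv2.resize(im[110:330,90:350],None,fx=3,fy=2.7,interpolation=cv2.INTER_CUBIC))
st()
E
```

```text
cart_a top 0.93 [459.5 366.3] [ 0.195 -0.299] 28.3 [0.041 0.115]
cart_a top 0.88 [252.1 242.5] [0.484 0.199] 173.7 [0.042 0.111]
cart_a top 0.85 [286.7 183.2] [0.63  0.122] 166.8 [0.041 0.116]
cart_a top 0.74 [351.1 293.6] [ 0.367 -0.044] 85.9 [0.036 0.185]
cart_a top 0.55 [298.7 246.1] [0.478 0.086] 16.4 [0.04  0.113]
cart_a scene 0.98 [390.3 243.6] [0.486 0.201] 170.8 [0.046 0.132]
cart_a scene 0.95 [158.8 215.9] [ 0.199 -0.296] 25.4 [0.044 0.133]
cart_a scene 0.57 [343.3 252.6] [0.48  0.086] 13.2 [0.047 0.123]
cart_a scene 0.56 [381.8 302.3] [0.631 0.123] 165.2 [0.042 0.129]
cart_a scene 0.51 [277.7 347.9] [ 0.649 -0.136] 61.4 [0.237 0.242]
cover top 0.78 [190.7 251.9] [0.462 0.355] 57.2 [0.103 0.106]
cover top 0.68 [140.2 303.1] [0.344 0.47 ] 97.9 [0.102 0.106]
cover top 0.64 [127.2 208.8] [0.576 0.505] 160.0 [0.106 0.106]
cover scene 0.81 [443.7 220.7] [0.468 0.356] 152.3 [0.1   0.109]
cover scene 0.74 [455.  178.4] [0.35  0.468] 145.7 [0.103 0.113]
cover scene 0.66 [517.6 236.1] [0.58  0.504] 130.6 [0.105 0.114]
pot top 0.70 [213.6 189.1] [0.616 0.293] 57.8 [0.112 0.136]
pot to
[... 390 characters left out ...]
7]
valve_tip top 0.49 [188.6 253.2] [0.451 0.331] 59.9 [0.095 0.098]
valve_base top 0.58 [490.5 241.8] [ 0.484 -0.371] 118.0 [0.066 0.097]
wash_bottle top 0.72 [485.1 151.2] [ 0.697 -0.361] 135.1 [0.058 0.095]
beaker top 0.92 [510.9 192.7] [ 0.603 -0.433] 122.0 [0.055 0.077]
dish top 0.69 [443.1 302.7] [ 0.347 -0.269] 23.1 [0.076 0.079]
brush top 0.68 [349.9 293.9] [ 0.368 -0.045] 86.0 [0.035 0.189]
screwdriver top 0.83 [298.9 126.9] [0.786 0.086] 80.4 [0.024 0.126]
screwdriver top 0.55 [288.  184.3] [0.632 0.123] 166.7 [0.042 0.117]
feed_jar top 0.70 [233.8 317.4] [0.306 0.233] 93.7 [0.052 0.057]
t 1.15 tcp [ 0.1478 -0.6073  0.2397] jaw -76.3 F [0.9 0.4 0.1] w 0.0879 j7 -0.08 tilt [ 0. -0.]
```

View pics/crop1.png

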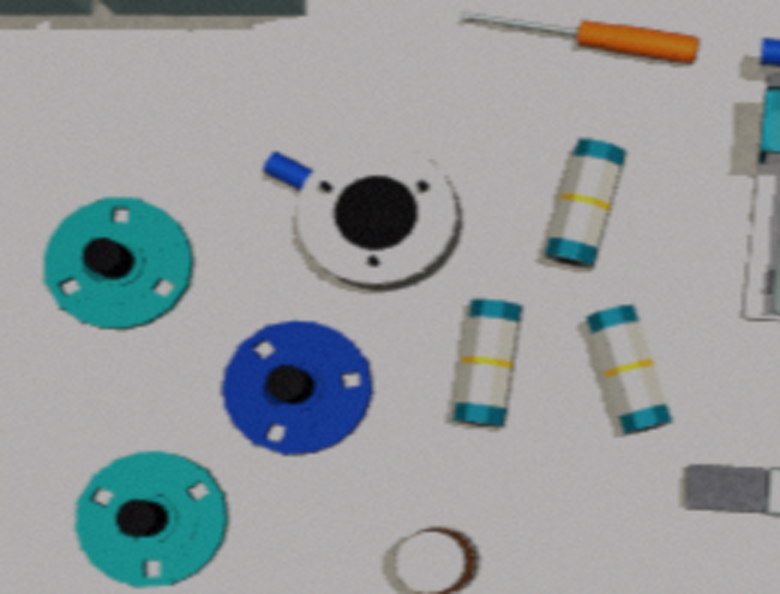

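The crop confirms the blue disc (top view pixel 189,253) as the only blue cover, and the pot's three studs are visible. Next I'll measure the valve.

```bash
python3 - <<'E'
from h import *
a,ma=snap("top"); b,mb=snap("scene")
def red(im,box):
    u0,v0,u1,v1=box; h=cv2.cvtColor(im[v0:v1,u0:u1],cv2.COLOR_BGR2HSV)
    k=((h[...,0]<6)|(h[...,0]>174))&(h[...,1]>150)&(h[...,2]>60)
    v,u=np.nonzero(k); print(k.sum(),u.min()+u0,u.max()+u0,v.min()+v0,v.max()+v0); return [(u.min()+u.max())/2+u0,(v.min()+v.max())/2+v0]
pa=red(a,(470,205,520,260)); pb=red(b,(125,290,175,335))
T=tri(pa,ma,pb,mb); print("ball",T, proj(T,ma)-pa, proj(T,mb)-pb)
for q in [(464,250),(512,242)]: print("pipe",plane(q,.012,ma))
E
```

```text
82 491 501 221 230
107 142 153 302 313
ball [ 0.51495664 -0.36479796  0.11901824] [[-0.64718632 -0.11911047]] [[-0.80169094 -0.01653398]]
pipe [[ 0.4698614  -0.31769866  0.012     ]]
pipe [[ 0.48965351 -0.43607443  0.012     ]]
```

```bash
python3 -c "
from h import *
go(.563,-.357,.24,-80.5)"
```

```text
roll 4.2 then slide [ 4.508e+02 -1.783e+02 -4.000e-01] j7 -0.08 t 1.2
```

```bash
python3 -m crank '{"gripper":[1,1,1,1,1,1,1,1,1],"slide":[[0,0,0],[55,-22,0],[55,-22,0],[55,-22,0],[55,-22,0],[55,-22,0],[55,-22,0],[55,-22,0],[55,-22,0]],"roll":[4.2,0,0,0,0,0,0,0,0]}' 20; python3 -c "
from h import *
go(.563,-.357,.112,-80.5);st()"
```

```text
time_s: 2.38
tool_pos: [0.5608, -0.3621, 0.2396]
orientation: [0.997, 0.075, -0.0, 0.002]
force: [0.8, -0.2, -0.7]
gripper_width: 0.0021
roll -0.9 then slide [  3.2  -5.2 127.6] j7 -0.98 t 2.4
t 2.38 tcp [ 0.5608 -0.3621  0.2396] jaw -81.4 F [ 0.8 -0.2 -0.7] w 0.0021 j7 -0.98 tilt [-0.0004 -0.0045]
```

```bash
python3 -m crank '{"gripper":[1,1,1,1,1,1,1,1,1,1],"slide":[[3,-5,40],[0,0,45],[0,0,42],[0,0,0],[-15,0,0],[-15,0,0],[-15,0,0],[-15,0,0],[-15,0,0],[-15,0,0]],"roll":[-0.9,0,0,0,0,0,0,0,0,0]}'; python3 -c "
from h import *
st()
a,ma=snap('top'); cv2.imwrite('pics/v1.png',cv2.resize(a[180:280,420:560],None,fx=4,fy=4))"
```

```text
time_s: 3.62
tool_pos: [0.4785, -0.3698, 0.1165]
orientation: [0.996, 0.087, 0.006, 0.005]
force: [1.1, -0.7, -1.0]
gripper_width: 0.0003
t 3.62 tcp [ 0.4785 -0.3698  0.1165] jaw -80.0 F [ 1.1 -0.7 -1. ] w 0.0003 j7 -0.90 tilt [ 0.013  -0.0087]
```

```bash
python3 -m crank '{"gripper":[1,1,1,1,1],"slide":[[-12,0,0],[-10,0,0],[-6,0,0],[-5,0,0],[0,0,0]],"roll":[0,0,0,0,0]}'; python3 -c "
from h import *
st()"
```

```text
time_s: 4.3
tool_pos: [0.4459, -0.3754, 0.116]
orientation: [0.996, 0.088, 0.009, 0.005]
force: [-1.0, -0.0, 0.5]
gripper_width: 0.0004
t 4.30 tcp [ 0.4459 -0.3754  0.116 ] jaw -79.9 F [-1.  -0.   0.5] w 0.0004 j7 -0.85 tilt [ 0.0183 -0.0085]
```

```bash
for i in 1; do python3 -m crank '{"gripper":[1,1],"slide":[[-4,0,0],[-3,0,0]],"roll":[0,0]}'|grep -E "tool_pos|force";  python3 -m crank '{"gripper":[1,1],"slide":[[-3,0,0],[-3,0,0]],"roll":[0,0]}'|grep -E "tool_pos|force"; python3 -m crank '{"gripper":[1,1],"slide":[[-3,0,0],[-3,0,0]],"roll":[0,0]}'|grep -E "tool_pos|force"; done; python3 -c "
from h import *
st()
snap('scene','v2');a,b=snap('scene'); cv2.imwrite('pics/v2.png',cv2.resize(a[220:380,60:240],None,fx=4,fy=3.5))"
```

```text
tool_pos: [0.445, -0.3752, 0.1163]
force: [9.5, -0.0, -7.5]
tool_pos: [0.4449, -0.3751, 0.1165]
force: [10.0, 0.2, -6.5]
tool_pos: [0.4448, -0.375, 0.1166]
force: [11.0, 0.9, -6.6]
t 5.05 tcp [ 0.4448 -0.375   0.1166] jaw -79.3 F [11.   0.9 -6.6] w 0.0003 j7 -0.82 tilt [ 0.0472 -0.0111]
```

View pics/v2.png

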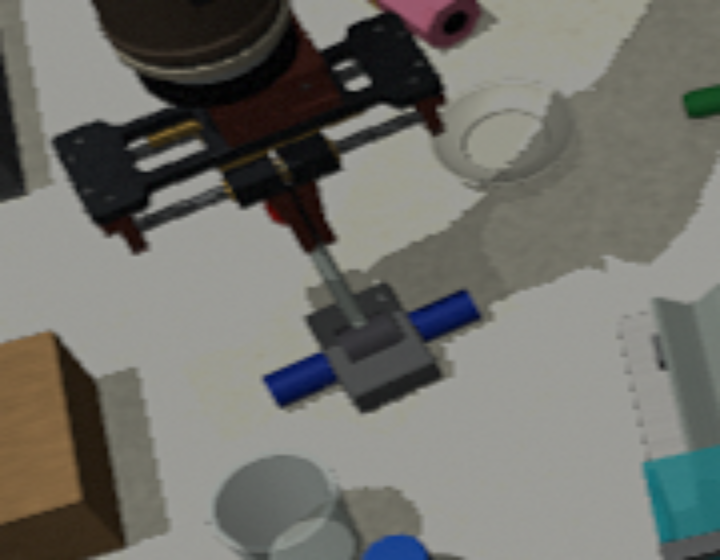

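The lever leans towards the robot and rests on its stop: the force is a steady 11 N with no further motion. I'll back off and check the tilt.

```bash
python3 -m crank '{"gripper":[1,1,1,1,1,1],"slide":[[8,0,0],[10,0,-40],[0,0,-45],[0,0,-45],[0,0,0],[0,0,0]],"roll":[0,0,0,0,0,0]}'; python3 -c "
from h import *
st();go(.478,.086,.2,16.4+90)
a,ma=snap('top');b,mb=snap('scene')
cv2.imwrite('pics/t1.png',a)
for t in trace('cart_a','top')[:6]: 
  c,an,l=ax(t['mask'],.025,ma);print('%.2f'%t['conf'],c.round(3),an.round(1),l.round(3))
"
```

```text
time_s: 5.9
tool_pos: [0.4545, -0.3695, 0.2491]
orientation: [0.995, 0.094, 0.019, 0.006]
force: [0.2, 0.9, -1.0]
gripper_width: 0.0003
t 5.90 tcp [ 0.4545 -0.3695  0.2491] jaw -79.2 F [ 0.2  0.9 -1. ] w 0.0003 j7 -0.82 tilt [ 0.0395 -0.0084]
roll -5.6 then slide [ 149.5 -431.2   46.2] j7 -0.82 t 5.9
0.95 [0.477 0.086] 15.3 [0.041 0.113]
0.94 [0.482 0.2  ] 173.6 [0.042 0.114]
0.93 [0.629 0.122] 166.9 [0.04  0.116]
0.59 [ 0.196 -0.298] 27.8 [0.042 0.114]
0.35 [ 0.642 -0.137] 165.2 [0.242 0.266]
```

```bash
python3 -c "
from h import *
a=cv2.imread('pics/t1.png'); cv2.imwrite('pics/r1.png',cv2.resize(a[115:245,325:455],None,fx=4.5,fy=4.5,interpolation=cv2.INTER_CUBIC))
"
```

```text
(no output)
```

View pics/r1.png

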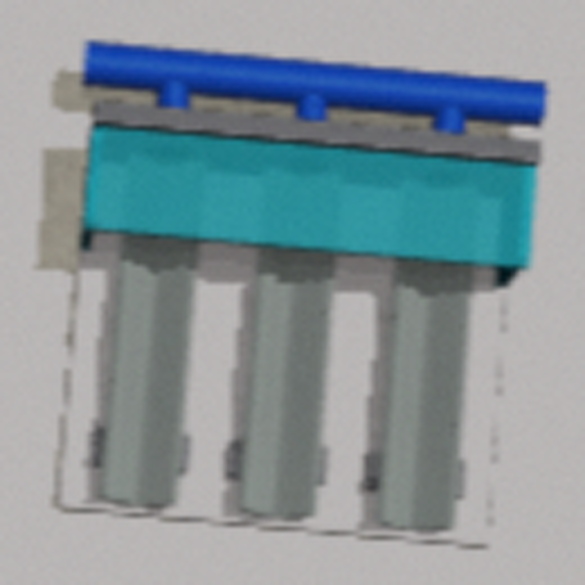

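The crop shows three separate V-rails. Their near ends are at about crop y 500–528, and the hood's near edge runs from (84,233) to (526,268). I'll fit the rack pose from these.

```bash
python3 - <<'E'
from h import *
from scipy.optimize import least_squares
m=camera_model("top")
obs=[((103,500),(-.09,.093,.03)),((175,503),(-.09,.057,.03)),((243,515),(-.09,.018,.03)),((314,517),(-.09,-.018,.03)),((383,527),(-.09,-.057,.03)),((453,528),(-.09,-.093,.03)),((84,233),(.045,.118,.076)),((526,268),(.045,-.118,.076)),((535,163),(.1,-.118,.084)),((95,125),(.1,.118,.084))]
px=np.array([(325+u/4.5,115+v/4.5) for (u,v),_ in obs]); P=np.array([p for _,p in obs])
def X(q,P=P):
    c,s=np.cos(q[2]),np.sin(q[2]); return np.c_[q[0]+c*P[:,0]-s*P[:,1],q[1]+s*P[:,0]+c*P[:,1],P[:,2]]
r=least_squares(lambda q:(proj(X(q),m)-px).ravel(),[.64,-.137,-.08],loss="soft_l1")
print(r.x,np.degrees(r.x[2]),(proj(X(r.x),m)-px).round(1).tolist())
q=r.x
for n,y in(("L",.075),("M",0),("R",-.075)):
    print(n,X(q,np.array([[-.035,y,.04],[.045,y,.04],[-.125,y,.04]])).round(4).tolist())
E
```

```text
[ 0.6076588  -0.134916   -0.08255033] -4.729785523379452 [[0.7, 0.1], [-0.5, 0.7], [0.4, -0.6], [-0.5, 0.1], [0.2, -0.8], [-0.6, 0.3], [-0.3, -0.3], [0.7, 0.1], [0.7, -0.0], [-0.8, 0.3]]
L [[0.579, -0.0573, 0.04], [0.6587, -0.0639, 0.04], [0.4893, -0.0499, 0.04]]
M [[0.5728, -0.132, 0.04], [0.6525, -0.1386, 0.04], [0.4831, -0.1246, 0.04]]
R [[0.5666, -0.2068, 0.04], [0.6463, -0.2134, 0.04], [0.4769, -0.1994, 0.04]]
```

```bash
python3 -m crank '{"gripper":[-0.6,-0.6,-0.6,-0.6,-0.6,-0.6,-0.6,-0.6],"slide":[[0,0,0],[20,-61,0],[20,-61,0],[20,-61,0],[20,-61,0],[20,-61,0],[20,-61,0],[20,-61,6]],"roll":[-4.5,0,0,0,0,0,0,0]}' 40|grep pos; python3 -c "
from h import *
st();go(.477,.086,.1,105.3); a,ma=snap('wrist','w1'); print(ma['rvec'],ma['tvec'])
for t in trace('cart_a','wrist')[:3]:
  c,an,l=ax(t['mask'],.03,ma);print('%.2f'%t['conf'],c.round(4),an.round(1),l.round(3))"
```

```text
tool_pos: [0.4735, 0.0676, 0.2333]
t 7.05 tcp [0.4735 0.0676 0.2333] jaw -75.2 F [ 0.8 -0.3 -0.2] w 0.0703 j7 -1.67 tilt [ 0.0277 -0.0047]
roll -0.5 then slide [  4.8 -18.4 133.2] j7 -1.67 t 7.0
[-2.31310112  1.78459342  0.2184014 ] [-0.05929909  0.4337669   0.50717656]
0.77 [0.484  0.1972] 172.9 [0.043 0.113]
0.69 [0.4785 0.0857] 16.5 [0.04  0.113]
0.64 [0.6027 0.1255] 153.9 [0.04  0.062]
```

View pics/w1.png

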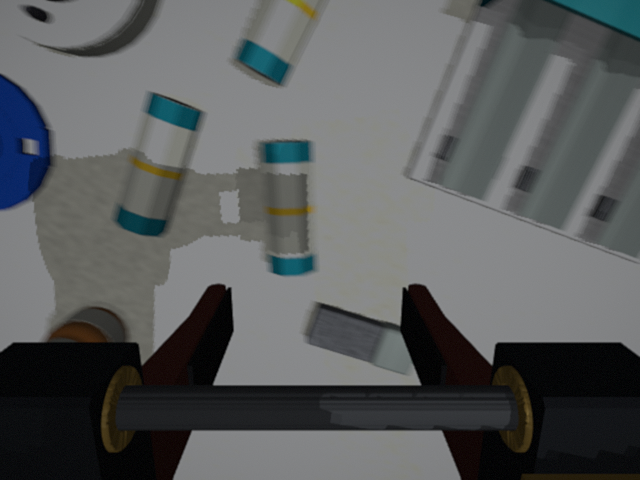

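The wrist picture shows the nearest cartridge at (288,205), aligned with the jaws, and its measured position agrees with the top view to 1.5 mm. Grasping it now.

```bash
python3 -m crank '{"gripper":[-0.6,-0.6,-0.6,-0.6],"slide":[[5,-18,30],[0,0,55],[0,0,48],[0,0,0]],"roll":[-1,0,0,0]}' |grep pos; python3 -c "
from h import *
st();go(.478,.086,.032,106)"
```

```text
tool_pos: [0.4754, 0.0908, 0.0946]
t 7.65 tcp [0.4754 0.0908 0.0946] jaw -73.5 F [0.2 0.6 0.1] w 0.0702 j7 -1.83 tilt [ 0.0228 -0.0022]
roll 0.5 then slide [-0.2  4.8 62.6] j7 -1.83 t 7.7
```

```bash
python3 -m crank '{"gripper":[-0.6,-0.6,-0.6,1,1,1,1],"slide":[[0,5,30],[0,0,28],[0,0,4],[0,0,0],[0,0,0],[0,0,0],[0,0,0]],"roll":[0.5,0,0,0,0,0,0]}' 40 |grep -E "pos|for|wid"; python3 -m crank '{"gripper":[1,1,1,1],"slide":[[0,0,-50],[0,0,-50],[0,0,-40],[0,0,0]],"roll":[0,0,0,0]}' |grep -E "pos|for|wid"; python3 -c "
from h import *
st();go(.5666,-.2068,.16,85.3)"
```

```text
tool_pos: [0.4838, 0.0846, 0.0398]
force: [0.8, -0.8, -0.9]
gripper_width: 0.0394
tool_pos: [0.4778, 0.0846, 0.183]
force: [0.9, -0.1, -3.0]
gripper_width: 0.0397
t 9.03 tcp [0.4778 0.0846 0.183 ] jaw -74.1 F [ 0.9 -0.1 -3. ] w 0.0397 j7 -1.74 tilt [ 0.0288 -0.0028]
roll 20.6 then slide [111.6 283.2  26.3] j7 -1.74 t 9.0
```

```bash
python3 -m crank '{"gripper":[1,1,1,1,1,1,1,1],"slide":[[0,0,0],[0,0,0],[23,56,0],[23,56,0],[23,56,0],[23,56,0],[23,56,0],[0,0,0]],"roll":[10.3,10.3,0,0,0,0,0,0]}' |grep -E "pos|for|wid"; python3 -c "
from h import *
st();go(.571,-.207,.09,85.3)"
```

```text
tool_pos: [0.5628, -0.213, 0.1733]
force: [-0.8, 0.8, -2.5]
gripper_width: 0.0394
t 10.03 tcp [ 0.5628 -0.213   0.1733] jaw -95.2 F [-0.8  0.8 -2.5] w 0.0394 j7 -1.50 tilt [ 0.0133 -0.0032]
roll -0.5 then slide [ 6.5 -6.9 83.4] j7 -1.50 t 10.0
```

```bash
python3 -m crank '{"gripper":[1,1,1,1],"slide":[[6,-7,40],[0,0,25],[0,0,15],[0,0,0]],"roll":[-0.5,0,0,0]}' |grep -E "pos|for|wid"; python3 -c "
from h import *
st();go(.571,-.207,.063,85.3)"
```

```text
tool_pos: [0.5673, -0.2046, 0.0856]
force: [-1.0, -0.8, -2.1]
gripper_width: 0.0395
t 10.53 tcp [ 0.5673 -0.2046  0.0856] jaw -94.7 F [-1.  -0.8 -2.1] w 0.0395 j7 -1.54 tilt [ 0.0055 -0.0004]
roll 0.0 then slide [ 3.8  2.1 22.6] j7 -1.54 t 10.5
```

```bash
python3 -m crank '{"gripper":[1,1,1,1],"slide":[[3,2,14],[0,0,7],[0,0,3],[0,0,3]],"roll":[0,0,0,0]}' |grep -E "pos|for|wid"; python3 -c "
from h import *
st()"
```

```text
tool_pos: [0.573, -0.2049, 0.0601]
force: [-1.5, 7.2, 14.3]
gripper_width: 0.0393
t 11.03 tcp [ 0.573  -0.2049  0.0601] jaw -94.6 F [-1.5  7.2 14.3] w 0.0393 j7 -1.55 tilt [0.0106 0.0004]
```

```bash
python3 -m crank '{"gripper":[-0.36,-0.36,-0.36,-0.36,-0.36,1,1,1],"slide":[[0,0,0],[0,0,0],[0,0,0],[0,0,-40],[0,0,-35],[-50,0,0],[-55,0,0],[0,0,0]],"roll":[0,0,0,0,0,0,0,0]}' |grep -E "pos|for|wid"; python3 -c "
from h import *
st();go(.472,-.199,.055,85.3);snap('top','t2')
for t in trace('cart_a','top'):
  c,an,l=ax(t['mask'],.045,camera_model('top'));print('%.2f'%t['conf'],c.round(4),an.round(1),l.round(3))"
```

```text
tool_pos: [0.4653, -0.1982, 0.1371]
force: [0.2, -0.6, 0.9]
gripper_width: 0.0333
t 12.03 tcp [ 0.4653 -0.1982  0.1371] jaw -94.7 F [ 0.2 -0.6  0.9] w 0.0333 j7 -1.47 tilt [ 0.0133 -0.0024]
roll 0.0 then slide [ 5.6  0.1 82.2] j7 -1.47 t 12.0
0.92 [0.6255 0.1205] 165.8 [0.041 0.114]
0.76 [0.481  0.1976] 172.2 [0.039 0.111]
0.68 [ 0.7428 -0.1473] 84.7 [0.049 0.24 ]
0.64 [ 0.5794 -0.2037] 168.9 [0.04  0.094]
```

```bash
python3 -m crank '{"gripper":[1,1,1,1,1,1,1,1,1,1],"slide":[[0,0,45],[0,0,32],[0,0,6],[0,0,0],[12,0,0],[12,0,0],[12,0,0],[12,0,0],[12,0,0],[12,0,0]],"roll":[0,0,0,0,0,0,0,0,0,0]}' |grep -E "pos|for|wid"; python3 -c "
from h import *
st();go(.5815,-.208,.055,85.3)"
```

```text
tool_pos: [0.5567, -0.2063, 0.0595]
force: [-1.1, 0.4, -0.0]
gripper_width: 0.0005
t 13.38 tcp [ 0.5567 -0.2063  0.0595] jaw -94.6 F [-1.1  0.4 -0. ] w 0.0005 j7 -1.55 tilt [ 0.0285 -0.0054]
roll 0.1 then slide [24.7 -0.4  5.2] j7 -1.55 t 13.4
```

```bash
python3 -m crank '{"gripper":[1,1,1],"slide":[[5,0,1],[5,0,1],[4,0,0]],"roll":[0,0,0]}' |grep -E "pos|for"; python3 -m crank '{"gripper":[1,1,1],"slide":[[2,0,0],[2,0,0],[2,0,0]],"roll":[0,0,0]}' |grep -E "pos|for";python3 -c "
from h import *
st();go(.5815,-.208,.055,85.3)"
```

```text
tool_pos: [0.5718, -0.2074, 0.0575]
force: [-0.9, -0.0, 0.4]
tool_pos: [0.5777, -0.2079, 0.0576]
force: [-0.6, -0.2, -0.9]
t 14.12 tcp [ 0.5777 -0.2079  0.0576] jaw -94.6 F [-0.6 -0.2 -0.9] w 0.0004 j7 -1.56 tilt [ 0.0272 -0.0052]
roll 0.1 then slide [ 3.7 -0.2  2.7] j7 -1.56 t 14.1
```

```bash
python3 -m crank '{"gripper":[1,1],"slide":[[2,0,0],[1.5,0,0]],"roll":[0,0]}' |grep -E "pos|for"; python3 -m crank '{"gripper":[1,1],"slide":[[1.5,0,0],[1.5,0,0]],"roll":[0,0]}' |grep -E "pos|for";python3 -c "
from h import *
st();a,m=snap('top'); b,_=snap('scene');cv2.imwrite('pics/p1.png',np.hstack([cv2.resize(a[120:250,330:460],(400,400)),cv2.resize(b[260:410,190:370],(400,400))]))"
```

```text
tool_pos: [0.5797, -0.2081, 0.0573]
force: [-6.8, 1.4, 5.7]
tool_pos: [0.5797, -0.2083, 0.0569]
force: [-6.0, 1.3, 3.2]
t 14.62 tcp [ 0.5797 -0.2083  0.0569] jaw -94.6 F [-6.   1.3  3.2] w 0.0007 j7 -1.56 tilt [ 0.0175 -0.0042]
```

View pics/p1.png

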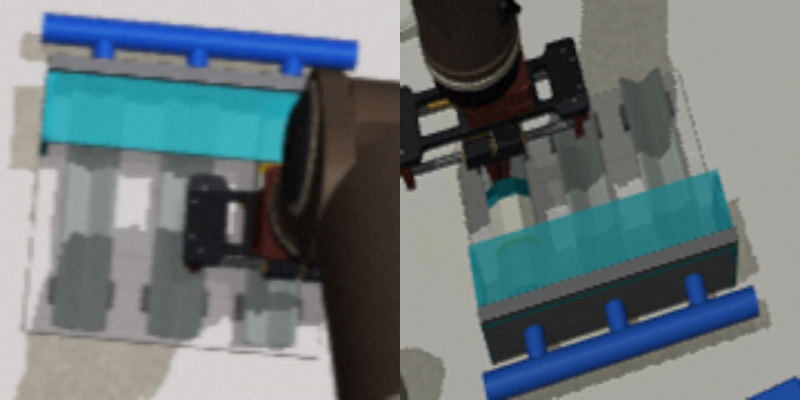

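The cartridge is home in the right groove, under the hood: the push met a firm stop at 6–7 N, within 2 mm of the computed place. On to the next one.

```bash
python3 -m crank '{"gripper":[1,1,1,-0.6,-0.6],"slide":[[-8,0,0],[-20,0,-30],[0,0,-60],[0,0,-60],[0,0,0]],"roll":[0,0,0,0,0]}' |grep -E "pos|for";python3 -c "
from h import *
st();go(.482,.198,.2,83)"
```

```text
tool_pos: [0.5485, -0.2052, 0.2105]
force: [0.2, 0.5, -0.1]
t 15.35 tcp [ 0.5485 -0.2052  0.2105] jaw -94.6 F [ 0.2  0.5 -0.1] w 0.0168 j7 -1.49 tilt [ 0.0212 -0.0047]
roll 2.4 then slide [-115.3 -392.2    7.2] j7 -1.49 t 15.3
```

```bash
python3 -m crank '{"gripper":[-0.6,-0.6,-0.6,-0.6,-0.6,-0.6,-0.6,-0.6,-0.6],"slide":[[0,0,0],[-16,-56,0],[-16,-56,0],[-16,-56,0],[-16,-56,0],[-16,-56,0],[-16,-56,0],[-16,-52,0],[0,0,0]],"roll":[2.4,0,0,0,0,0,0,0,0]}' |grep -E "pos|for";python3 -c "
from h import *
st();a,ma=snap('wrist'); 
for t in trace('cart_a','wrist')[:3]:
  c,an,l=ax(t['mask'],.03,ma);print('%.2f'%t['conf'],c.round(4),an.round(1),l.round(3))
go(.482,.198,.1,83)"
```

```text
tool_pos: [0.4817, 0.2041, 0.1999]
force: [-0.5, -1.2, 0.3]
t 16.48 tcp [0.4817 0.2041 0.1999] jaw -97.3 F [-0.5 -1.2  0.3] w 0.0705 j7 -2.37 tilt [ 0.0226 -0.0043]
0.83 [0.6017 0.129 ] 161.8 [0.042 0.058]
0.67 [0.4847 0.1992] 172.9 [0.039 0.113]
roll -0.6 then slide [-3.2  1.  99.7] j7 -2.37 t 16.6
```

```bash
python3 -m crank '{"gripper":[-0.6,-0.6,-0.6,-0.6],"slide":[[-1,1,40],[0,0,50],[0,0,30],[0,0,0]],"roll":[0,0,0,0]}' |grep -E "pos|for";python3 -c "
from h import *
st();go(.4835,.1985,.033,83)"
```

```text
tool_pos: [0.4875, 0.189, 0.076]
force: [-0.3, 0.5, -0.2]
t 17.07 tcp [0.4875 0.189  0.076 ] jaw -98.2 F [-0.3  0.5 -0.2] w 0.0702 j7 -2.47 tilt [ 0.0244 -0.0104]
roll -1.2 then slide [-6.2 -9.3 42.8] j7 -2.47 t 17.1
```

```bash
python3 -m crank '{"gripper":[-0.6,-0.6,-0.6],"slide":[[-6,-9,20],[0,0,18],[0,0,3]],"roll":[-1.2,0,0]}' |grep -E "pos|for";python3 -c "
from h import *
st();go(.4835,.1985,.033,83)"
```

```text
tool_pos: [0.487, 0.1953, 0.0364]
force: [-0.4, -0.3, 0.3]
t 17.45 tcp [0.487  0.1953 0.0364] jaw -97.4 F [-0.4 -0.3  0.3] w 0.0703 j7 -2.52 tilt [ 0.0286 -0.0107]
roll -0.4 then slide [-4.  -2.8  3.3] j7 -2.52 t 17.4
```

```bash
python3 -m crank '{"gripper":[-0.6,1,1,1,1],"slide":[[-4,-3,3],[0,0,0],[0,0,0],[0,0,0],[0,0,0]],"roll":[0,0,0,0,0]}' 40 |grep -E "pos|for|wid"; python3 -m crank '{"gripper":[1,1,1,1],"slide":[[0,0,-50],[0,0,-50],[0,0,-40],[0,0,0]],"roll":[0,0,0,0]}' |grep -E "pos|for|wid"; python3 -c "
from h import *
st();go(.573,-.132,.16,85.3)"
```

```text
tool_pos: [0.485, 0.1988, 0.0353]
force: [1.0, -0.2, -1.9]
gripper_width: 0.0397
tool_pos: [0.4789, 0.1994, 0.1772]
force: [0.5, -0.2, -2.5]
gripper_width: 0.0395
t 18.57 tcp [0.4789 0.1994 0.1772] jaw -97.4 F [ 0.5 -0.2 -2.5] w 0.0395 j7 -2.40 tilt [ 0.0269 -0.0117]
roll -2.7 then slide [120.3 322.4  23.6] j7 -2.40 t 18.6
```

```bash
python3 -m crank '{"gripper":[1,1,1,1,1,1,1,1],"slide":[[0,0,0],[20,54,0],[20,54,0],[20,54,0],[20,54,0],[20,54,5],[18,50,0],[0,0,0]],"roll":[-2.6,0,0,0,0,0,0,0]}' |grep -E "pos|for|wid"; python3 -c "
from h import *
st();go(.573,-.132,.09,85.3)"
```

```text
tool_pos: [0.5665, -0.1404, 0.1643]
force: [-0.6, 1.4, -2.7]
gripper_width: 0.0396
t 19.57 tcp [ 0.5665 -0.1404  0.1643] jaw -94.6 F [-0.6  1.4 -2.7] w 0.0396 j7 -1.66 tilt [ 0.0096 -0.0125]
roll 0.1 then slide [ 5.  -9.8 74.3] j7 -1.66 t 19.6
```

```bash
python3 -m crank '{"gripper":[1,1,1,1],"slide":[[5,-10,35],[0,0,25],[0,0,12],[0,0,0]],"roll":[0,0,0,0]}' |grep -E "pos|for|wid"; python3 -c "
from h import *
st();go(.573,-.132,.058,85.3)"
```

```text
tool_pos: [0.5695, -0.1293, 0.0851]
force: [-0.5, 0.5, -2.1]
gripper_width: 0.04
t 20.07 tcp [ 0.5695 -0.1293  0.0851] jaw -94.5 F [-0.5  0.5 -2.1] w 0.0400 j7 -1.72 tilt [ 0.0018 -0.01  ]
roll 0.2 then slide [ 3.6  2.1 27.1] j7 -1.72 t 20.1
```

```bash
python3 -m crank '{"gripper":[1,1,1,1],"slide":[[3,2,16],[0,0,10],[0,0,3],[0,0,2]],"roll":[0,0,0,0]}' |grep -E "pos|for|wid"; python3 -c "
from h import *
st()"
```

```text
tool_pos: [0.5753, -0.1295, 0.0559]
force: [-6.3, 0.4, 15.6]
gripper_width: 0.0395
t 20.57 tcp [ 0.5753 -0.1295  0.0559] jaw -94.4 F [-6.3  0.4 15.6] w 0.0395 j7 -1.73 tilt [ 0.0074 -0.0088]
```

Seated in the middle groove. Releasing, going behind and pushing.

```bash
python3 -m crank '{"gripper":[-0.36,-0.36,-0.36,-0.36,-0.36,1,1,1,1],"slide":[[0,0,0],[0,0,0],[0,0,0],[0,0,-40],[0,0,-35],[-50,0,0],[-56,0,0],[0,0,0],[0,0,0]],"roll":[0,0,0,0,0,0,0,0,0]}' |grep -E "pos|for|wid"; python3 -c "
from h import *
st();go(.47,-.1235,.055,85.3);snap('top')
for t in trace('cart_a','top'):
  c,an,l=ax(t['mask'],.045,camera_model('top'));print('%.2f'%t['conf'],c.round(4),an.round(1),l.round(3))"
```

```text
tool_pos: [0.468, -0.1219, 0.1332]
force: [0.8, 0.0, 0.3]
gripper_width: 0.0235
t 21.70 tcp [ 0.468  -0.1219  0.1332] jaw -94.5 F [0.8 0.  0.3] w 0.0235 j7 -1.66 tilt [ 0.0116 -0.011 ]
roll 0.2 then slide [ 1.1  0.7 78.3] j7 -1.66 t 21.7
0.94 [0.6244 0.1215] 166.3 [0.039 0.111]
0.86 [ 0.623  -0.2083] 169.7 [0.04  0.057]
0.71 [ 0.613  -0.1299] 116.4 [0.036 0.046]
```

```bash
python3 -m crank '{"gripper":[1,1,1,1,1,1,1,1,1],"slide":[[0,0,42],[0,0,30],[0,0,5],[0,0,0],[12,0,0],[12,0,0],[12,0,0],[12,0,0],[12,0,0]],"roll":[0,0,0,0,0,0,0,0,0]}' |grep -E "pos|for|wid"; python3 -c "
from h import *
st();go(.586,-.1331,.055,85.3)"
```

```text
tool_pos: [0.5396, -0.128, 0.0583]
force: [-0.6, 0.0, 0.4]
gripper_width: 0.0003
t 22.93 tcp [ 0.5396 -0.128   0.0583] jaw -94.5 F [-0.6  0.   0.4] w 0.0003 j7 -1.74 tilt [ 0.0182 -0.0112]
roll 0.2 then slide [46.6  1.2  4.2] j7 -1.74 t 22.9
```

```bash
python3 -m crank '{"gripper":[1,1,1,1,1,1],"slide":[[10,0,1],[10,0,1],[8,0,0],[5,0,0],[3,0,0],[2,0,0]],"roll":[0,0,0,0,0,0]}' |grep -E "pos|for"; python3 -m crank '{"gripper":[1,1,1],"slide":[[2,0,0],[2,0,0],[1.5,0,0]],"roll":[0,0,0]}' |grep -E "pos|for";python3 -c "
from h import *
st();go(.586,-.1331,.055,85.3)"
```

```text
tool_pos: [0.58, -0.1313, 0.0565]
force: [-1.0, 1.4, 0.4]
tool_pos: [0.5855, -0.1318, 0.0566]
force: [-0.4, 0.6, 0.1]
t 24.05 tcp [ 0.5855 -0.1318  0.0566] jaw -94.5 F [-0.4  0.6  0.1] w 0.0006 j7 -1.74 tilt [ 0.0165 -0.0111]
roll 0.2 then slide [0.6 1.3 1.6] j7 -1.74 t 24.1
```

```bash
python3 -m crank '{"gripper":[1],"slide":[[1.5,0,0]],"roll":[0]}' |grep -E "pos|for"; python3 -m crank '{"gripper":[1,1],"slide":[[1.5,0,0],[1.5,0,0]],"roll":[0,0]}' |grep -E "pos|for"
```

```text
tool_pos: [0.5867, -0.1319, 0.0566]
force: [-4.5, 0.3, 2.5]
tool_pos: [0.5868, -0.1319, 0.0561]
force: [-5.7, 0.4, 3.8]
```

Home in the middle groove. Now the third cartridge.

```bash
python3 -m crank '{"gripper":[1,1,1,-0.6,-0.6],"slide":[[-8,0,0],[-20,0,-30],[0,0,-60],[0,0,-60],[0,0,0]],"roll":[0,0,0,0,0]}' |grep -E "pos|for";python3 -c "
from h import *
st();go(.626,.122,.2,76.5)"
```

```text
tool_pos: [0.557, -0.1275, 0.2101]
force: [0.4, -0.8, -0.7]
t 25.05 tcp [ 0.557  -0.1275  0.2101] jaw -94.5 F [ 0.4 -0.8 -0.7] w 0.0170 j7 -1.65 tilt [ 0.0137 -0.0108]
roll 9.0 then slide [   8.7 -258.8    8.3] j7 -1.65 t 25.1
```

```bash
python3 -m crank '{"gripper":[-0.6,-0.6,-0.6,-0.6,-0.6,-0.6,-0.6,-0.6],"slide":[[0,0,0],[2,-52,0],[2,-52,0],[2,-52,0],[2,-52,0],[0,-47,0],[0,0,0],[0,0,0]],"roll":[9,0,0,0,0,0,0,0]}' |grep -E "pos|for";python3 -c "
from h import *
st();a,ma=snap('wrist'); 
for t in trace('cart_a','wrist')[:3]:
  c,an,l=ax(t['mask'],.03,ma);print('%.2f'%t['conf'],c.round(4),an.round(1),l.round(3))
go(.6265,.122,.1,76.5)"
```

```text
tool_pos: [0.626, 0.1228, 0.2008]
force: [0.7, -0.4, 0.4]
t 26.05 tcp [0.626  0.1228 0.2008] jaw -104.0 F [ 0.7 -0.4  0.4] w 0.0699 j7 -2.27 tilt [ 0.0128 -0.013 ]
0.97 [0.6306 0.1212] 166.3 [0.04  0.114]
0.91 [ 0.6241 -0.1192] 176.4 [0.007 0.053]
roll -0.6 then slide [ -1.   -0.5 101.3] j7 -2.27 t 26.1
```

```bash
python3 -m crank '{"gripper":[-0.6,-0.6,-0.6,-0.6],"slide":[[1,0,40],[0,0,50],[0,0,30],[0,0,0]],"roll":[0,0,0,0]}' |grep -E "pos|for";python3 -c "
from h import *
st();go(.628,.122,.033,76.5)"
```

```text
tool_pos: [0.6301, 0.1137, 0.0798]
force: [-0.1, 0.0, 0.8]
t 26.65 tcp [0.6301 0.1137 0.0798] jaw -104.6 F [-0.1  0.   0.8] w 0.0700 j7 -2.32 tilt [ 0.017  -0.0146]
roll -1.1 then slide [-5.  -8.1 46.6] j7 -2.32 t 26.6
```

```bash
python3 -m crank '{"gripper":[-0.6,-0.6,-0.6],"slide":[[-6,-10,24],[0,0,18],[0,0,3]],"roll":[-1,0,0]}' |grep -E "pos|for";python3 -c "
from h import *
st();go(.628,.122,.033,76.5)"
```

```text
tool_pos: [0.6308, 0.1215, 0.0378]
force: [-1.0, 0.5, -0.4]
t 27.02 tcp [0.6308 0.1215 0.0378] jaw -103.8 F [-1.   0.5 -0.4] w 0.0701 j7 -2.34 tilt [ 0.023  -0.0148]
roll -0.3 then slide [-2.9  0.1  4.7] j7 -2.34 t 27.0
```

```bash
python3 -m crank '{"gripper":[-0.6,1,1,1,1],"slide":[[-3,0,5],[0,0,0],[0,0,0],[0,0,0],[0,0,0]],"roll":[0,0,0,0,0]}' 40 |grep -E "pos|for|wid"; python3 -m crank '{"gripper":[1,1,1,1],"slide":[[0,0,-50],[0,0,-50],[0,0,-40],[0,0,0]],"roll":[0,0,0,0]}' |grep -E "pos|for|wid"; python3 -c "
from h import *
st();go(.579,-.0573,.16,85.3)"
```

```text
tool_pos: [0.6297, 0.1216, 0.0353]
force: [1.3, 0.7, -1.5]
gripper_width: 0.0396
tool_pos: [0.6244, 0.1233, 0.1769]
force: [-0.2, 0.3, -2.7]
gripper_width: 0.0395
t 28.15 tcp [0.6244 0.1233 0.1769] jaw -103.9 F [-0.2  0.3 -2.7] w 0.0395 j7 -2.28 tilt [ 0.0223 -0.0153]
roll -9.2 then slide [-30.9 183.5  18.6] j7 -2.28 t 28.1
```

```bash
python3 -m crank '{"gripper":[1,1,1,1,1,1,1,1],"slide":[[0,0,0],[-8,46,0],[-8,46,0],[-8,46,0],[-7,44,0],[0,0,10],[0,0,0],[0,0,0]],"roll":[-9.2,0,0,0,0,0,0,0]}' |grep -E "pos|for|wid"; python3 -c "
from h import *
st();go(.579,-.0573,.09,85.3)"
```

```text
tool_pos: [0.5723, -0.0599, 0.1562]
force: [0.1, 0.4, -1.8]
gripper_width: 0.0394
t 29.15 tcp [ 0.5723 -0.0599  0.1562] jaw -94.2 F [ 0.1  0.4 -1.8] w 0.0394 j7 -1.82 tilt [ 0.0059 -0.0141]
roll 0.5 then slide [ 6.  -4.  66.2] j7 -1.82 t 29.1
```

```bash
python3 -m crank '{"gripper":[1,1,1,1],"slide":[[6,-4,30],[0,0,22],[0,0,10],[0,0,0]],"roll":[0.5,0,0,0]}' |grep -E "pos|for|wid"; python3 -c "
from h import *
st();go(.579,-.0573,.058,85.3)"
```

```text
tool_pos: [0.5809, -0.0516, 0.0932]
force: [-0.2, 0.5, -2.3]
gripper_width: 0.0395
t 29.65 tcp [ 0.5809 -0.0516  0.0932] jaw -94.3 F [-0.2  0.5 -2.3] w 0.0395 j7 -1.88 tilt [ 0.008 -0.012]
roll 0.4 then slide [-1.7  5.5 35.2] j7 -1.88 t 29.6
```

```bash
python3 -m crank '{"gripper":[1,1,1,1,1],"slide":[[-2,5,18],[0,0,12],[0,0,5],[0,0,3],[0,0,2]],"roll":[0.4,0,0,0,0]}' |grep -E "pos|for|wid"; python3 -c "
from h import *
st()"
```

```text
tool_pos: [0.5816, -0.0543, 0.0554]
force: [-7.5, -1.2, 18.9]
gripper_width: 0.0392
t 30.27 tcp [ 0.5816 -0.0543  0.0554] jaw -94.7 F [-7.5 -1.2 18.9] w 0.0392 j7 -1.90 tilt [ 0.0145 -0.0099]
```

```bash
python3 -m crank '{"gripper":[-0.36,-0.36,-0.36,-0.36,-0.36,1,1,1,1],"slide":[[0,0,0],[0,0,0],[0,0,0],[0,0,-40],[0,0,-35],[-50,0,0],[-56,0,0],[0,0,0],[0,0,0]],"roll":[0,0,0,0,0,0,0,0,0]}' |grep -E "pos|for|wid"; python3 -c "
from h import *
st();go(.475,-.0487,.055,85.3);snap('top')
for t in trace('cart_a','top'):
  c,an,l=ax(t['mask'],.045,camera_model('top'));print('%.2f'%t['conf'],c.round(4),an.round(1),l.round(3))"
```

```text
tool_pos: [0.4738, -0.0454, 0.1312]
force: [0.1, 0.8, 0.2]
gripper_width: 0.0233
t 31.40 tcp [ 0.4738 -0.0454  0.1312] jaw -94.7 F [0.1 0.8 0.2] w 0.0233 j7 -1.86 tilt [ 0.0176 -0.0107]
roll -0.0 then slide [ 0.   2.5 76.3] j7 -1.86 t 31.4
0.91 [ 0.5996 -0.2068] 174.6 [0.044 0.113]
0.90 [ 0.6343 -0.1359] 11.3 [0.04  0.059]
0.57 [ 0.6178 -0.0573] 140.6 [0.038 0.045]
0.56 [ 0.1983 -0.2931] 27.7 [0.041 0.112]
```

```bash
python3 -m crank '{"gripper":[1,1,1,1,1,1,1,1,1],"slide":[[0,2,42],[0,0,30],[0,0,4],[0,0,0],[12,0,0],[12,0,0],[12,0,0],[12,0,0],[12,0,0]],"roll":[0,0,0,0,0,0,0,0,0]}' |grep -E "pos|for|wid"; python3 -c "
from h import *
st();go(.5922,-.0584,.055,85.3)
a,m=snap('top'); b,_=snap('scene');cv2.imwrite('pics/p2.png',np.hstack([cv2.resize(a[120:250,330:460],(400,400)),cv2.resize(b[260:410,190:370],(400,400))]))"
```

```text
tool_pos: [0.5457, -0.0535, 0.0578]
force: [-1.5, 0.2, -0.9]
gripper_width: 0.0005
t 32.62 tcp [ 0.5457 -0.0535  0.0578] jaw -94.8 F [-1.5  0.2 -0.9] w 0.0005 j7 -1.92 tilt [ 0.0244 -0.0099]
roll -0.1 then slide [46.7  1.   4. ] j7 -1.92 t 32.6
```

View pics/p2.png

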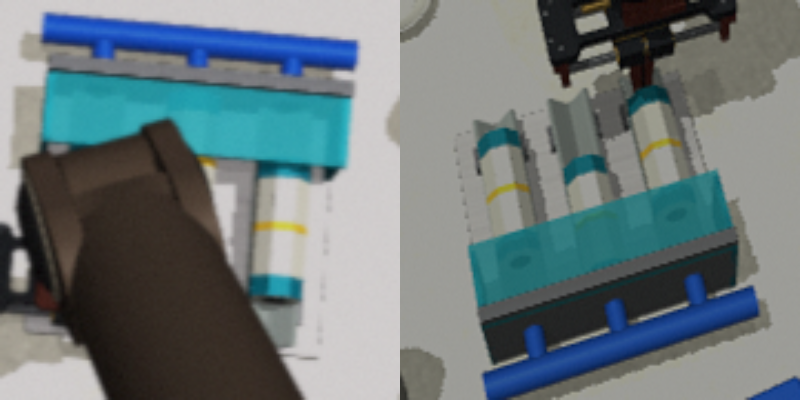

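The right cartridge has been knocked about 45 mm back out, though it is still lying in its groove. I'll finish the left one, then push the right one home again.

```bash
python3 -m crank '{"gripper":[1,1,1,1,1,1,1],"slide":[[10,0,1],[10,0,1],[8,0,0],[5,0,0],[3,0,0],[2,0,0],[2,0,0]],"roll":[0,0,0,0,0,0,0]}' |grep -E "pos|for"; python3 -m crank '{"gripper":[1,1,1],"slide":[[2,0,0],[2,0,0],[1.5,0,0]],"roll":[0,0,0]}' |grep -E "pos|for";python3 -m crank '{"gripper":[1,1],"slide":[[1.5,0,0],[1.5,0,0]],"roll":[0,0]}' |grep -E "pos|for"
```

```text
tool_pos: [0.5878, -0.057, 0.0563]
force: [0.3, 0.1, -0.4]
tool_pos: [0.5933, -0.0575, 0.0565]
force: [-3.7, -0.2, 0.4]
tool_pos: [0.5935, -0.0575, 0.056]
force: [-5.9, 0.6, 3.6]
```

Home. Now back out and get behind the right one.

```bash
python3 -m crank '{"gripper":[1,1,1,1,1,1,1,1],"slide":[[-8,0,0],[-25,0,-20],[-60,0,-40],[-35,50,0],[0,50,0],[0,50,0],[0,0,0],[0,0,0]],"roll":[0,0,0,0,0,0,0,0]}' |grep -E "pos|for";python3 -c "
from h import *
st();go(.472,-.199,.055,85.3);snap('top')
for t in trace('cart_a','top'):
  c,an,l=ax(t['mask'],.045,camera_model('top'));print('%.2f'%t['conf'],c.round(4),an.round(1),l.round(3))"
```

```text
tool_pos: [0.4587, -0.199, 0.113]
force: [-0.8, 0.1, 0.9]
t 35.23 tcp [ 0.4587 -0.199   0.113 ] jaw -94.6 F [-0.8  0.1  0.9] w 0.0003 j7 -1.53 tilt [ 0.028  -0.0126]
roll 0.1 then slide [11.5 -1.7 58.3] j7 -1.53 t 35.2
0.80 [ 0.6286 -0.1341] 177.9 [0.04  0.064]
0.64 [ 0.4351 -0.3976] 37.4 [0.018 0.05 ]
0.59 [ 0.6001 -0.2074] 171.9 [0.043 0.11 ]
0.59 [ 0.6361 -0.059 ] 176.4 [0.041 0.068]
0.49 [ 0.6479 -0.1261] 147.0 [0.216 0.28 ]
```

```bash
python3 -m crank '{"gripper":[1,1,1,1,1,1,1,1,1],"slide":[[0,-1,35],[0,0,20],[0,0,3],[0,0,0],[14,0,0],[14,0,0],[14,0,0],[12,0,0],[10,0,0]],"roll":[0,0,0,0,0,0,0,0,0]}' |grep -E "pos|for|wid"; python3 -c "
from h import *
st();go(.580,-.208,.055,85.3)"
```

```text
tool_pos: [0.5331, -0.1988, 0.0593]
force: [0.6, -0.9, -0.0]
gripper_width: 0.0004
t 36.45 tcp [ 0.5331 -0.1988  0.0593] jaw -94.1 F [ 0.6 -0.9 -0. ] w 0.0004 j7 -1.61 tilt [ 0.0347 -0.0133]
roll 0.6 then slide [47.3  5.3  6. ] j7 -1.61 t 36.5
```

```bash
python3 -m crank '{"gripper":[1,1,1,1,1,1,1,1],"slide":[[3,4,1],[8,1,1],[8,0,0],[8,0,0],[6,0,0],[4,0,0],[3,0,0],[2,0,0]],"roll":[0.6,0,0,0,0,0,0,0]}' |grep -E "pos|for"; python3 -m crank '{"gripper":[1,1],"slide":[[2,0,0],[2,0,0]],"roll":[0,0]}' |grep -E "pos|for";python3 -m crank '{"gripper":[1,1],"slide":[[1.5,0,0],[1.5,0,0]],"roll":[0,0]}' |grep -E "pos|for"
```

```text
tool_pos: [0.5764, -0.2078, 0.0578]
force: [-0.7, 0.0, -1.4]
tool_pos: [0.5796, -0.2081, 0.0578]
force: [-6.0, 0.5, 3.5]
tool_pos: [0.5796, -0.2082, 0.0574]
force: [-6.2, 0.5, 2.5]
```

Right one home at the same stop as before. Next I'll retreat and move above the cover, measuring the cover holes and pot studs from the top view.

```bash
python3 -m crank '{"gripper":[1,1,1,-0.6,-0.6],"slide":[[-8,0,0],[-20,0,-30],[0,0,-60],[0,0,-60],[0,0,0]],"roll":[0,0,-10,-10,-10]}' |grep -E "pos|for";python3 - <<'E'
from h import *
a,m=snap('top')
def blobs(k,off,lo,hi):
    n,l,s,c=cv2.connectedComponentsWithStats(k.astype(np.uint8)); return [(c[i]+off,s[i,4]) for i in range(1,n) if lo<=s[i,4]<=hi]
h=cv2.cvtColor(a,cv2.COLOR_BGR2HSV)
# blue disc
u0,v0=155,220; hb=h[v0:290,u0:225]; blue=((hb[...,0]>105)&(hb[...,0]<130)&(hb[...,1]>120)).astype(np.uint8)
cs=max(cv2.findContours(blue,cv2.RETR_EXTERNAL,cv2.CHAIN_APPROX_NONE)[0],key=cv2.contourArea)
fill=cv2.drawContours(np.zeros_like(blue),[cs],-1,1,-1)
el=cv2.fitEllipse(cs); cen=plane(np.array(el[0])+[u0,v0],.008,m)[0]; print("disc",el,cen)
for c,s in blobs((fill>0)&(hb[...,1]<90)&(hb[...,2]>90),[u0,v0],3,60):
    p=plane(c,.008,m)[0]; d=p-cen; print("hole",c.round(1),s,p.round(4),"r %.4f ang %.1f"%(np.hypot(*d[:2]),np.degrees(np.arctan2(d[1],d[0]))%120))
g=cv2.cvtColor(a,cv2.COLOR_BGR2GRAY); u0,v0=185,160; S=g[v0:220,u0:248]
pts=[]
for c,s in blobs(S<70,[u0,v0],3,40):
    print("dark",c.round(1),s,plane(c,.055,m)[0].round(4)); 
st();go(.462,.355,.25)
E
```

```text
tool_pos: [0.5474, -0.2036, 0.2111]
force: [0.1, 0.1, -0.3]
disc ((33.55835723876953, 33.03885269165039), (47.62346267700195, 48.78110122680664), 48.38580322265625) [0.46235374 0.35533076 0.008     ]
hole [177.6 239. ] 27 [0.497  0.3831 0.008 ] r 0.0444 ang 38.7
hole [206.6 250.1] 27 [0.4697 0.3115 0.008 ] r 0.0444 ang 39.5
hole [181.5 269.9] 29 [0.4211 0.3713 0.008 ] r 0.0442 ang 38.8
dark [187.1 176.8] 13 [0.6413 0.3534 0.055 ]
dark [198.2 178.8] 5 [0.6366 0.3266 0.055 ]
dark [230.5 178.5] 4 [0.6375 0.2493 0.055 ]
dark [214.2 206.2] 6 [0.5701 0.2869 0.055 ]
dark [227.  213.2] 5 [0.5531 0.256  0.055 ]
dark [221.  215.4] 5 [0.5478 0.2702 0.055 ]
dark [216. 216.] 3 [0.5463 0.282  0.055 ]
t 38.62 tcp [ 0.5462 -0.2035  0.2089] jaw -63.4 F [ 0.1  0.8 -0.2] w 0.0210 j7 -1.04 tilt [ 0.0238 -0.0126]
roll 0.0 then slide [ 175.4 -536.1  -50.1] j7 -1.04 t 38.6
```

```bash
python3 -m crank '{"gripper":[-0.6,-0.6,-0.6,-0.6,-0.6,-0.6,-0.6,-0.6,-0.6,-0.6],"slide":[[17,-53,-6],[17,-53,-6],[17,-53,-6],[17,-53,-6],[17,-53,-6],[17,-53,-6],[17,-53,-6],[17,-53,-6],[17,-53,0],[17,-53,0]],"roll":[0,0,0,0,0,0,0,0,0,0]}' 30|grep -E "pos|for";python3 -c "
from h import *
st();go(.4624,.3553,.25)
snap('wrist','w2')"
```

```text
tool_pos: [0.4672, 0.3578, 0.2444]
force: [1.8, 0.8, 0.1]
t 39.88 tcp [0.4672 0.3578 0.2444] jaw -65.9 F [1.8 0.8 0.1] w 0.0702 j7 -2.18 tilt [ 0.0268 -0.0134]
roll 0.0 then slide [-5.3  0.5 -5.6] j7 -2.18 t 39.9
```

View pics/w2.png

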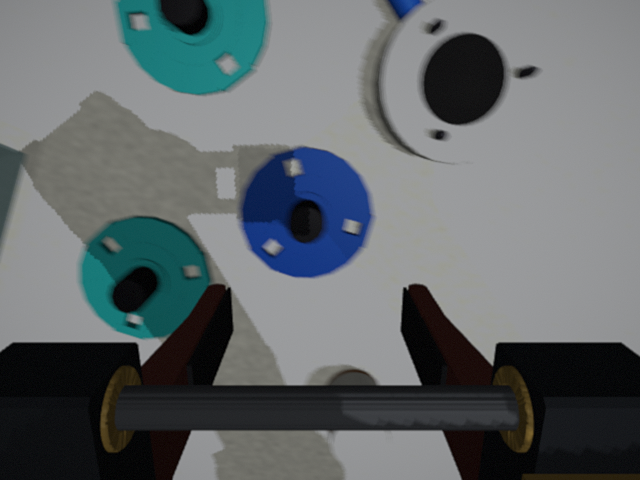

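The blue cover is at (307,212) with holes at (293,168), (352,226) and (272,246). The studs show at (433,26), (526,71) and (438,135). I'll refine both from this picture.

```bash
cat > f.py <<'E'
from h import *
def circ(P,cen=None):
    P=np.array(P)[:,:2]; c=P.mean(0) if cen is None else cen; d=P-c
    return c,np.hypot(*d.T),np.degrees(np.arctan2(d[:,1],d[:,0]))%120
def spots(im,near,k):
    n,l,s,c=cv2.connectedComponentsWithStats(k.astype(np.uint8)); out=[]
    for q in near:
        i=min((i for i in range(1,n) if 15<s[i,4]<900),key=lambda i:np.hypot(*(c[i]-q))); out.append((c[i],s[i],l==i))
    return out
E
python3 - <<'E'
from f import *
im,m=snap('wrist'); h=cv2.cvtColor(im,cv2.COLOR_BGR2HSV); g=cv2.cvtColor(im,cv2.COLOR_BGR2GRAY)
H=spots(im,[(293,168),(352,226),(272,246)],(h[...,1]<80)&(g>70))
print([(c.round(1).tolist(),int(s[4])) for c,s,_ in H])
c,r,a=circ(plane([x[0] for x in H],.008,m)); print("cover",c.round(4),r.round(4),a.round(2))
S=spots(im,[(433,26),(526,71),(438,135)],g<75)
print([(c.round(1).tolist(),s[:5].tolist()) for c,s,_ in S])
for z in(.04,.052,.064):
  c,r,a=circ(plane([x[0] for x in S],z,m)); print("pot",z,c.round(4),r.round(4),a.round(2))
st()
E
```

```text
[([308.2, 168.4], 223), ([366.0, 227.9], 159), ([286.5, 247.9], 157)]
cover [0.4622 0.3563] [0.044  0.0439 0.044 ] [38.77 38.8  38.85]
[([454.8, 29.2], [447, 22, 17, 15, 167]), ([544.8, 75.2], [534, 70, 24, 12, 202]), ([456.5, 137.3], [449, 133, 16, 10, 129])]
pot 0.04 [0.6173 0.2869] [0.0461 0.0463 0.0462] [60.5  60.51 60.28]
pot 0.052 [0.6144 0.2907] [0.0445 0.0447 0.0446] [60.5  60.51 60.28]
pot 0.064 [0.6114 0.2945] [0.0429 0.0431 0.043 ] [60.5  60.51 60.28]
t 39.98 tcp [0.4639 0.3632 0.2444] jaw -65.4 F [-0.1  0.9  0.3] w 0.0701 j7 -2.17 tilt [ 0.0245 -0.0089]
```

```bash
python3 -c "
from h import *
go(.4622,.3560,.09)"; python3 -m crank '{"gripper":[-0.5,-0.5,-0.5,-0.5,-0.5],"slide":[[0,7,30],[0,0,45],[0,0,45],[0,0,20],[0,0,0]],"roll":[0,0,0,0,0]}' 30|grep -E "pos|for";python3 -c "
from h import *
st();go(.4622,.3560,.036)"
```

```text
roll 0.0 then slide [ -7.4   3.1 154.4] j7 -2.17 t 40.0
tool_pos: [0.4696, 0.3536, 0.0981]
force: [0.5, 0.9, 0.5]
t 40.60 tcp [0.4696 0.3536 0.0981] jaw -66.0 F [0.5 0.9 0.5] w 0.0659 j7 -2.28 tilt [ 0.0235 -0.0096]
roll 0.0 then slide [-6.9 -6.3 61.9] j7 -2.28 t 40.6
```

```bash
python3 -m crank '{"gripper":[-0.5,-0.5,-0.5],"slide":[[-7,-6,10],[0,0,0],[0,0,0]],"roll":[0,0,0]}' 30|grep -E "pos|for";python3 -c "
from h import *
st();go(.4622,.3560,.036)"
```

```text
tool_pos: [0.4612, 0.3567, 0.0894]
force: [0.2, -1.2, 0.2]
t 40.98 tcp [0.4612 0.3567 0.0894] jaw -66.1 F [ 0.2 -1.2  0.2] w 0.0659 j7 -2.31 tilt [ 0.0259 -0.0079]
roll 0.0 then slide [-0.4  0.1 53.4] j7 -2.31 t 41.0
```

```bash
python3 -m crank '{"gripper":[-0.5,-0.5,-0.5,-0.5,1,1,1,1],"slide":[[-1,0,20],[-1,0,18],[-1,0,12],[0,0,3],[0,0,0],[0,0,0],[0,0,0],[0,0,0]],"roll":[0,0,0,0,0,0,0,0]}' 45|grep -E "pos|for|wid";python3 -c "
from h import *
st()"
```

```text
tool_pos: [0.4604, 0.3555, 0.0335]
force: [-1.2, -0.2, 0.2]
gripper_width: 0.0312
t 41.98 tcp [0.4604 0.3555 0.0335] jaw -66.2 F [-1.2 -0.2  0.2] w 0.0312 j7 -2.37 tilt [ 0.0273 -0.0066]
```

```bash
python3 -m crank '{"gripper":[1,1,1,1,1,1],"slide":[[0,0,-30],[0,0,-45],[0,0,-40],[0,0,0],[0,0,0],[0,0,0]],"roll":[0,0,0,-10.6,-10.6,0]}' 45|grep -E "pos|for|wid";python3 -c "
from h import *
st();go(.6137,.2882,.15,-44.5)"
```

```text
tool_pos: [0.4564, 0.3548, 0.1517]
force: [-0.0, -0.4, -3.4]
gripper_width: 0.0315
t 42.73 tcp [0.4564 0.3548 0.1517] jaw -44.5 F [-0.  -0.4 -3.4] w 0.0315 j7 -1.93 tilt [ 0.0261 -0.0091]
roll -0.0 then slide [ 62.7 158.8   6.4] j7 -1.93 t 42.7
```

```bash
python3 -m crank '{"gripper":[1,1,1,1,1,1],"slide":[[15,38,0],[15,38,0],[15,38,0],[14,36,0],[0,0,0],[0,0,0]],"roll":[0,0,0,0,0,0]}' 45|grep -E "pos|for|wid";python3 -c "
from h import *
st();go(.6137,.2882,.11,-44.5)
a,m=snap('top');b,_=snap('scene');w,_=snap('wrist')
cv2.imwrite('pics/c1.png',np.hstack([cv2.resize(b[200:330,380:510],(400,400)),cv2.resize(w[0:480,80:560],(400,400))]))"
```

```text
tool_pos: [0.6063, 0.2885, 0.1536]
force: [-0.5, 0.3, -2.1]
gripper_width: 0.0314
t 43.48 tcp [0.6063 0.2885 0.1536] jaw -45.9 F [-0.5  0.3 -2.1] w 0.0314 j7 -1.69 tilt [ 0.022  -0.0111]
roll -1.4 then slide [ 4.6  4.4 43.7] j7 -1.69 t 43.5
```

View pics/c1.png

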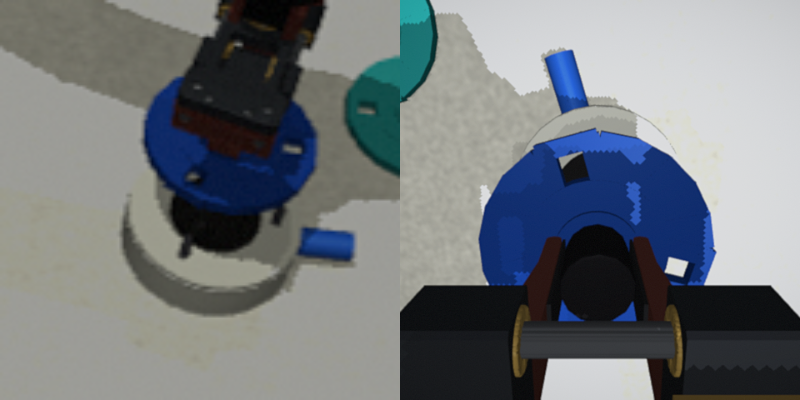

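```bash
python3 -m crank '{"gripper":[1,1,1,1],"slide":[[4,4,15],[0,0,15],[0,0,8],[0,0,0]],"roll":[-1.2,0,0,0]}' 45|grep -E "pos|for|wid";python3 - <<'E'
from f import *
st();go(.6137,.2882,.10,-44.5)
w,m=snap('wrist','w3'); s=sense(); z=s['tool_pos'][2]-.0335+.008
h=cv2.cvtColor(w,cv2.COLOR_BGR2HSV)
blue=((h[...,0]>100)&(h[...,0]<130)&(h[...,1]>100)).astype(np.uint8)
cs=max(cv2.findContours(blue[:345],cv2.RETR_EXTERNAL,cv2.CHAIN_APPROX_NONE)[0],key=cv2.contourArea)
k=cv2.drawContours(np.zeros_like(blue),[cs],-1,1,-1)-blue
k=cv2.morphologyEx(k,cv2.MORPH_OPEN,np.ones((5,5),np.uint8))
n,l,st_,c=cv2.connectedComponentsWithStats(k)
print(z)
for i in range(1,n):
    if st_[i,4]>100: print(c[i].round(1),st_[i].tolist(),plane(c[i],z,m)[0].round(4))
b,_=snap('scene'); b2=b[195:320,375:515]
cv2.imwrite('pics/c2.png',np.hstack([cv2.resize(b2,(448,400),interpolation=cv2.INTER_CUBIC),cv2.resize(w[60:360,100:600],(350,400))]))
E
```

```text
tool_pos: [0.6115, 0.2891, 0.1126]
force: [-0.7, 0.4, -1.9]
gripper_width: 0.0316
t 44.12 tcp [0.6115 0.2891 0.1126] jaw -44.4 F [-0.7  0.4 -1.9] w 0.0316 j7 -1.69 tilt [ 0.0214 -0.0119]
roll 0.1 then slide [ 0.8  1.9 12.7] j7 -1.69 t 44.1
0.08758730391997083
[273.4  99.4] [245, 57, 58, 88, 3299] [0.6594 0.3585 0.0876]
[287.6 199.5] [271, 184, 34, 33, 858] [0.6359 0.3279 0.0876]
[411.2 320.1] [398, 309, 28, 24, 510] [0.6362 0.2519 0.0876]
[279.8 376.8] [270, 362, 26, 24, 380] [0.5751 0.2731 0.0876]
[353.2 377. ] [338, 363, 26, 23, 372] [0.5986 0.2491 0.0876]
```

View pics/c2.png

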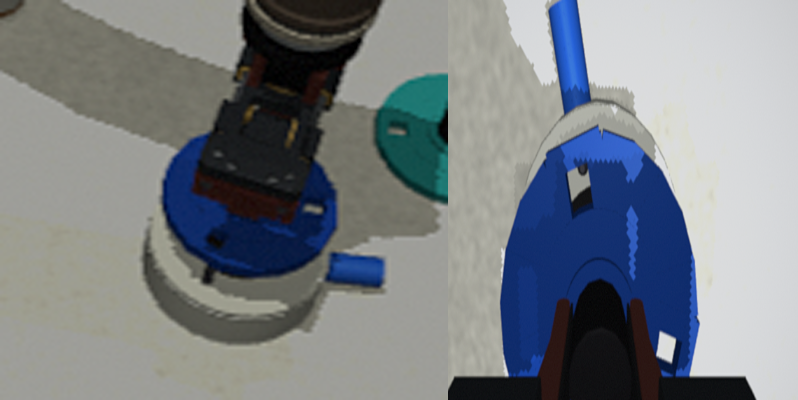

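```bash
python3 -m crank '{"gripper":[1,1,1],"slide":[[1,1.5,8],[0,0,4],[0,0,0]],"roll":[0,0,0]}' 45|grep -E "pos|for|wid";python3 -c "
from h import *
st();go(.6132,.2885,.09,-44.2)"
```

```text
tool_pos: [0.6146, 0.2891, 0.1018]
force: [-0.6, -0.6, -2.6]
gripper_width: 0.0317
t 44.60 tcp [0.6146 0.2891 0.1018] jaw -44.4 F [-0.6 -0.6 -2.6] w 0.0317 j7 -1.70 tilt [ 0.024  -0.0106]
roll -0.2 then slide [-1.5 -0.9 11.8] j7 -1.70 t 44.6
```

```bash
python3 -m crank '{"gripper":[1,1,1],"slide":[[-2,-1,3],[-0.5,0,3],[0,0,3]],"roll":[-0.2,0,0]}' 45|grep -E "pos|for|wid";python3 -c "
from h import *
st();go(.6132,.2885,.08,-44.2)"
```

```text
tool_pos: [0.6124, 0.288, 0.0928]
force: [-0.4, -0.7, -3.4]
gripper_width: 0.0315
t 44.98 tcp [0.6124 0.288  0.0928] jaw -44.2 F [-0.4 -0.7 -3.4] w 0.0315 j7 -1.70 tilt [ 0.0248 -0.0102]
roll -0.0 then slide [ 0.8 -0.1 12.8] j7 -1.70 t 45.0
```

```bash
python3 -m crank '{"gripper":[1,1],"slide":[[0.5,0,3],[0,0,3]],"roll":[0,0]}'|grep -E "pos|for|wid";python3 -m crank '{"gripper":[1,1],"slide":[[0,0,3],[0,0,3]],"roll":[0,0]}'|grep -E "pos|for|wid";python3 -m crank '{"gripper":[1],"slide":[[0,0,3]],"roll":[0]}'|grep -E "pos|for|wid"
```

```text
tool_pos: [0.6129, 0.2883, 0.0864]
force: [0.5, -0.0, -2.2]
gripper_width: 0.0314
tool_pos: [0.6131, 0.2883, 0.0798]
force: [-0.7, 0.1, -2.4]
gripper_width: 0.0316
tool_pos: [0.6132, 0.2882, 0.0767]
force: [0.4, -0.3, -3.1]
gripper_width: 0.0312
```

Nearly down with no contact, so the holes are over the studs. Last few millimetres, then release.

```bash
python3 -m crank '{"gripper":[1,1],"slide":[[0,0,2],[0,0,2]],"roll":[0,0]}'|grep -E "pos|for|wid";python3 -m crank '{"gripper":[0,0,0,0,0,0],"slide":[[0,0,0],[0,0,0],[0,0,0],[0,0,-40],[0,0,-50],[0,0,-50]],"roll":[0,0,0,0,0,0]}'|grep -E "pos|for|wid"; python3 -c "
from h import *
st();go(.43,-.385,.26,-80.5)"
```

```text
tool_pos: [0.6137, 0.2881, 0.0736]
force: [-3.7, -4.9, 16.1]
gripper_width: 0.0317
tool_pos: [0.6087, 0.2886, 0.213]
force: [0.2, -0.6, 0.1]
gripper_width: 0.0437
t 46.60 tcp [0.6087 0.2886 0.213 ] jaw -44.2 F [ 0.2 -0.6  0.1] w 0.0437 j7 -1.63 tilt [ 0.0193 -0.0129]
roll 36.3 then slide [-286.7  635.6  -41.8] j7 -1.63 t 46.6
```

```bash
python3 -m crank '{"gripper":[1,1,1,1,1,1],"slide":[[0,0,-20],[0,0,-20],[0,0,0],[0,0,0],[0,0,0],[0,0,0]],"roll":[9,9,9,9,0,0]}' 20|grep -E "pos|for|wid"; python3 -c "
from h import *
st();go(.376,-.388,.26,-80.5)"
```

```text
tool_pos: [0.6087, 0.2912, 0.2602]
force: [-0.2, 0.0, 0.2]
gripper_width: 0.0005
t 47.35 tcp [0.6087 0.2912 0.2602] jaw -81.0 F [-0.2  0.   0.2] w 0.0005 j7 -2.19 tilt [ 0.027  -0.0083]
roll -0.5 then slide [-3.417e+02  6.314e+02 -5.000e-01] j7 -2.19 t 47.4
```

```bash
python3 -m crank '{"gripper":[1,1,1,1,1,1,1,1,1,1],"slide":[[-28,52,0],[-28,52,0],[-28,52,0],[-28,52,0],[-28,52,0],[-28,52,0],[-28,52,0],[-28,52,0],[-28,52,0],[-28,52,0]],"roll":[0,0,0,0,0,0,0,0,0,0]}'|grep -E "pos|for|wid"; python3 -c "
from h import *
st();go(.376,-.388,.26,-80.5)"
```

```text
tool_pos: [0.4169, -0.2813, 0.257]
force: [-0.3, -1.2, 0.3]
gripper_width: 0.0007
t 48.60 tcp [ 0.4169 -0.2813  0.257 ] jaw -78.7 F [-0.3 -1.2  0.3] w 0.0007 j7 -0.97 tilt [ 0.0259 -0.0074]
roll 1.8 then slide [-57.9  98.6  -3.3] j7 -0.97 t 48.6
```

```bash
python3 -m crank '{"gripper":[1,1,1,1,1],"slide":[[0,0,0],[-28,49,0],[-28,48,0],[0,0,0],[0,0,0]],"roll":[1.8,0,0,0,0]}'|grep -E "pos|for|wid"; python3 - <<'E'
from h import *
st();go(.376,-.388,.116,-80.5)
a,m=snap('top');b,_=snap('scene')
for t in trace('cart_a','top')+trace('cover','top'):
  c,an,l=ax(t['mask'],.05,m);print('%.2f'%t['conf'],c.round(4),an.round(1),l.round(3))
cv2.imwrite('pics/f1.png',np.vstack([a[100:340,90:560],cv2.resize(b[160:420,100:560],(470,266))]))
E
```

```text
tool_pos: [0.3761, -0.3899, 0.2559]
force: [0.4, 1.7, -0.6]
gripper_width: 0.0005
t 49.23 tcp [ 0.3761 -0.3899  0.2559] jaw -80.2 F [ 0.4  1.7 -0.6] w 0.0005 j7 -0.77 tilt [ 0.0254 -0.0062]
roll 0.3 then slide [ -3.2  -3.4 139.9] j7 -0.77 t 49.2
0.91 [ 0.1984 -0.2918] 27.2 [0.044 0.116]
0.82 [ 0.6353 -0.0594] 168.7 [0.04  0.063]
0.75 [ 0.6193 -0.2078] 179.5 [0.041 0.064]
0.62 [ 0.636 -0.133] 166.5 [0.235 0.275]
0.58 [ 0.6275 -0.1338] 172.0 [0.042 0.065]
0.91 [0.6156 0.2892] 45.5 [0.101 0.105]
0.87 [0.569  0.4919] 55.0 [0.098 0.102]
0.81 [0.3429 0.4577] 74.8 [0.102 0.104]
0.27 [ 0.3655 -0.0427] 86.4 [0.036 0.189]
```

View pics/f1.png

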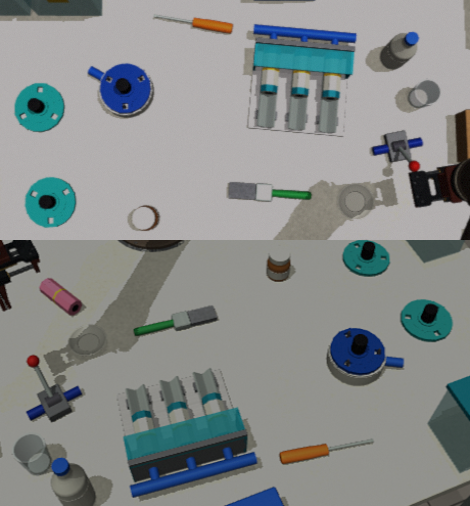

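All three cartridges are under the hood with their stubs in line, the cover is flat on the pot with studs through the holes, and the valve is shut with its ball at top view (505,266). Now opening the valve.

```bash
python3 -c "
from h import *
print(plane((505,266),.104,camera_model('top')))"; python3 -m crank '{"gripper":[1,1,1,1,1],"slide":[[-6,-3,40],[-2,0,45],[0,0,42],[0,0,8],[0,0,0]],"roll":[0,0,0,0,0]}'|grep -E "pos|for|wid"; python3 -c "
from h import *
st();go(.5125,-.366,.114,-80.5)"
```

```text
[[ 0.42348734 -0.38812578  0.104     ]]
tool_pos: [0.3757, -0.3867, 0.1211]
force: [0.5, 0.1, 0.9]
gripper_width: 0.0008
t 50.05 tcp [ 0.3757 -0.3867  0.1211] jaw -79.8 F [0.5 0.1 0.9] w 0.0008 j7 -0.84 tilt [ 0.0302 -0.0105]
roll 0.7 then slide [138.1   2.1  11. ] j7 -0.84 t 50.0
```

```bash
python3 -m crank '{"gripper":[1,1,1,1,1,1,1,1,1],"slide":[[5,0,5],[15,1,0],[15,0,0],[15,0,0],[15,0,0],[15,0,0],[15,0,0],[15,0,0],[12,0,0]],"roll":[0.7,0,0,0,0,0,0,0,0]}'|grep -E "pos|for|wid"; python3 -c "
from h import *
st();go(.5125,-.366,.114,-80.5)"
```

```text
tool_pos: [0.5066, -0.3671, 0.1237]
force: [-1.1, 0.8, -0.9]
gripper_width: 0.0004
t 51.17 tcp [ 0.5066 -0.3671  0.1237] jaw -80.5 F [-1.1  0.8 -0.9] w 0.0004 j7 -1.03 tilt [ 0.0339 -0.0146]
roll 0.0 then slide [ 5.7 -0.3  9.9] j7 -1.03 t 51.2
```

```bash
python3 -m crank '{"gripper":[1,1,1],"slide":[[-6,0,6],[0,0,5],[0,0,0]],"roll":[0,0,0]}'|grep -E "pos|for"; python3 -m crank '{"gripper":[1,1,1,1],"slide":[[5,0,1],[4,0,0],[3,0,0],[2,0,0]],"roll":[0,0,0,0]}'|grep -E "pos|for"; python3 -m crank '{"gripper":[1,1],"slide":[[2,0,0],[2,0,0]],"roll":[0,0]}'|grep -E "pos|for"
```

```text
tool_pos: [0.5012, -0.3681, 0.1115]
force: [0.5, -0.1, 0.1]
tool_pos: [0.5103, -0.3673, 0.1106]
force: [-7.5, 0.9, 5.6]
tool_pos: [0.5103, -0.3673, 0.1108]
force: [-6.8, 0.9, 4.6]
```

The lever is on its open stop, a steady 7 N with no motion. Backing off and checking.

```bash
python3 -m crank '{"gripper":[1,1,1,1,1,1,1,1],"slide":[[-10,0,0],[-30,0,-10],[-20,0,-50],[0,0,-55],[-50,30,-20],[-50,40,0],[-20,40,0],[0,0,0]],"roll":[0,0,0,0,0,0,0,0]}'|grep -E "pos|for|wid"; python3 - <<'E'
from h import *
st()
a,m=snap('top');b,mb=snap('scene')
for t in trace('cart_a','top')+trace('cover','top'):
  c,an,l=ax(t['mask'],.05,m);print('%.2f'%t['conf'],c.round(4),an.round(1),l.round(3))
def red(im,box):
    u0,v0,u1,v1=box; h=cv2.cvtColor(im[v0:v1,u0:u1],cv2.COLOR_BGR2HSV)
    k=((h[...,0]<6)|(h[...,0]>174))&(h[...,1]>150)&(h[...,2]>60)
    v,u=np.nonzero(k); return [(u.min()+u.max())/2+u0,(v.min()+v.max())/2+v0]
T=tri(red(a,(470,195,520,250)),m,red(b,(120,285,190,345)),mb); d=T-[.480,-.377,.022]
print("ball",T,"theta",.6+np.arctan2(d[0]*.986+d[1]*.165,d[2]))
cv2.imwrite('pics/f2.png',np.vstack([a[100:340,90:560],cv2.resize(b[160:420,100:560],(470,266))]))
E
```

```text
tool_pos: [0.3442, -0.5068, 0.2504]
force: [0.4, 2.0, -0.0]
gripper_width: 0.0005
t 53.30 tcp [ 0.3442 -0.5068  0.2504] jaw -80.6 F [ 0.4  2.  -0. ] w 0.0005 j7 -0.61 tilt [ 0.0225 -0.0199]
0.76 [ 0.6283 -0.1334] 173.0 [0.04  0.066]
0.75 [ 0.1982 -0.2922] 28.0 [0.041 0.112]
0.71 [ 0.6347 -0.06  ] 174.0 [0.042 0.066]
0.68 [ 0.4838 -0.3652] 142.9 [0.077 0.102]
0.58 [ 0.6213 -0.2076] 175.3 [0.041 0.063]
0.84 [0.6163 0.2878] 62.9 [0.103 0.106]
0.79 [0.5692 0.4928] 163.4 [0.103 0.104]
0.60 [0.3429 0.4572] 75.9 [0.101 0.104]
ball [ 0.53477885 -0.36046104  0.10992612] theta 1.173081325537132
```

View pics/f2.png

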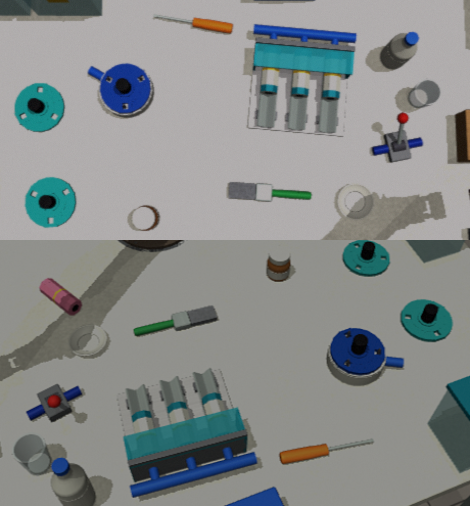

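Everything checks out, so I'm handing it in.

```bash
python3 -c "
from h import *
print(job_done());st()"
```

```text
the job is handed in; nothing more can be done
None
the job is handed in; nothing more can be done
```

The job is done in the order asked and handed in, at about 53 s of the 210 s allowed. No verdict was reported.

- **Valve shut:** I pushed the lever to its shut stop, where it held about 11 N with no further motion.
- **Cartridges:** all three white ones are in their own grooves and pushed under the hood until they stopped on the port plate at about 6 N. The right one was knocked about 45 mm back out partway through. I pushed it home again and it stopped at the same place as before.
- **Cover:** I turned the blue cover about 21° to match the studs and lowered it until it rested on the pot, handle up. It came down 40 mm above its height on the table, which matches the pot's top.
- **Valve open:** I then pushed the lever to its open stop, about 7 N with no further motion, and let go.

**Last checks:** with the arm clear, the pictures show the three cartridge stubs in line under the hood and the cover flat on the pot. The bystanders, the pink cartridge and the teal covers look unmoved.

- **Lever angle:** the camera puts it at 1.17 rad against 1.2 rad for fully open. I took that as measurement error because of the firm stop.
- **Stub spacing:** the visible stubs step by about 7 mm from groove to groove where the rack's angle would give about 6 mm, also within measurement error.
- **Tool tilt:** pressing on the valve stop left the tool tilted by about 1 to 3 degrees for the rest of the run, with no visible effect on the result.

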